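Pass the tag carriers to the next rail

TASK

Two tag carriers, a long one and a short one, hang on the hooded rail. One after the other, bring each out from under the hood, lift it over the upturned stop at that rail's free end (not off to the side), and hang it upright on the next rail, the open one: the long carrier in the bay between that rail's end stop and its divider pin, the short carrier in the bay between the divider pin and the post. Do not drop a carrier, leave both hanging at rest, and do not knock or push the other things about.

Things in the scene. Friction and masses are not known exactly. Their poses are not given: they have to be found in the camera images.
- hooded_rack: Fixed stand with the hooded rail. Origin: on the counter under the rail; x away from the robot, y along the rail to its post, z up. Steel rail 9 mm thick at x = 0, its top at z = 250 mm, from the free end at y = -120 to a 22 mm square post at y = 130 (298 tall). Foot 12 mm high. Carriers hang with their tabs to -x.
- hooded_stop (a point): Tip of the hooded rail's end stop: the free end turned up (same 9 mm bar), 18 mm above the rail's top. Axes as the rack's.
- hood_end (a point): Lower front corner of the flat grey hood, at its open end. The hood (x -46 to 30, y -45 to 130 mm in the rack's frame, 3 mm thick) lies 25 mm above the rail's top: too low to unhook a carrier, or for an upright gripper to reach the tabs (lean it 20 to 35 degrees). From here to the stop, 75 mm, nothing is above the rail.
- open_rack: Fixed stand with the next rail, open above, right of the hooded one and at its own angle. Origin: on the counter under the rail and the divider pin; x away from the robot, y along the rail to its free end (the one near the hooded rail), z up. Rail 9 mm thick at x = 0, top at z = 250 mm, from y = 100 to a 22 mm square post at y = -110 (298 tall). Foot 12 mm high.
- open_stop (a point): Tip of the open rail's upturned end stop (9 mm bar), 18 mm above the rail's top. The long carrier's bay is the 100 mm from here to the divider pin.
- divider_pin (a point): Tip of the upright divider pin (9 mm bar), 18 mm above the open rail's top. The short carrier's bay is the 99 mm from here to the post.
- long_carrier: Grey carrier, 80 to 170 g, plate rectangular, 60 (x) x 10 (y) x 100 (z) mm, x -25 to 35, z -150 to -50. Origin: underside of the hook's crown, which rests on the rail's top; y along the rail, z up, x away from the tab. Hook 16 mm wide (y), crown 6 mm thick, inner gap 16 mm (x) between front shank and back leg.
- long_tab (a point): Best pinch point (fingers close along y) on the flat grip tab of the long carrier. Tab 10 mm thick in y; x -83 to -25, z -75 to -45 mm in the carrier's frame; this point is at (-66, 0, -60). At rest the carrier hangs upright, turned as the rail.
- long_throat (a point): Middle of the mouth of the hook of the long carrier, at (11, 0, -38) mm in the carrier's frame: a gap 24 mm high, open to +x, between the tip of the back leg (26 mm below the crown) and the plate's top (50 mm below the crown). A rail can pass in or out here sideways, or along y past a rail's free end.
- short_carrier: Grey carrier, 55 to 115 g, plate round, 60 mm across, 10 mm thick, x -19 to 41, z -110 to -50. Origin: underside of the hook's crown, which rests on the rail's top; y along the rail, z up, x away from the tab. Hook 16 mm wide (y), crown 6 mm thick, inner gap 16 mm (x) between front shank and back leg.
- short_tab (a point): Best pinch point (fingers close along y) on the flat grip tab of the short carrier. Tab 10 mm thick in y; x -83 to -25, z -75 to -45 mm in the carrier's frame; this point is at (-66, 0, -60). At rest the carrier hangs upright, turned as the rail.
- short_throat (a point): Middle of the mouth of the hook of the short carrier, at (11, 0, -38) mm in the carrier's frame: a gap 24 mm high, open to +x, between the tip of the back leg (26 mm below the crown) and the plate's top (50 mm below the crown). A rail can pass in or out here sideways, or along y past a rail's free end.
- gel_bottle: Loose pump bottle, 45x76x156 mm, origin under its centre; a bystander to leave alone.
- stamp: Loose wooden hand stamp, 28x54x71 mm, origin under its centre; a bystander to leave alone.
- tape_roll: Loose roll of masking tape lying flat, 96 mm across, 25 mm high, origin under its centre; a bystander to leave alone.
- thread: Loose spool of thread standing up, 28 mm across, 42 mm high, origin under its centre; a bystander to leave alone.
- measure: Loose tape measure, 53x90x20 mm, origin under its centre; a bystander to leave alone.

How it is judged:
By the outcome, as a careful person would: the job done as asked, in the order asked, and still so for the second after the job is handed in, with the robot touching nothing.
It also fails if it takes over 72 s, if anything falls off the work surface, if the arm or the gripper's body presses on something with over 40 N, if the wrist force passes 120 N, or if a joint passes its speed limit or range.

ROBOT

A 6-joint arm with a two-finger parallel gripper is mounted at the origin on a cart in front of the work surface, level with it; the furniture and walls round the work are solid. World frame = base frame: x ahead of the robot, y to its left, z up, the work surface at z = 0. Lengths are in mm, angles in rad, forces in N, time in s.
With the tool pointing down it reaches from about 350 to 975 mm from the base axis. Payload 7.1 kg.
Tool frame: the origin (TCP) lies at the very end of the fingers, on their centre line; the grasp point (between the pads) lies 19 mm behind it; x points along the fingers, y is the direction in which the jaws open and shut, and the axes are right-handed (so a half turn about x gives the same grasp; the last joint's range is limited). The gripper opens to 88 mm and grips with 3 to 60 N. Pads are 20 mm wide; open, the fingers measure 115 mm over their backs; the gripper's body (75 mm by 178 mm) begins 61 mm behind the grasp point.
Start: joints at [-0.019, 0.423, 1.63, -0, 1.089, -0.019], TCP at [624.984, 0.026, 222.675] pointing down, gripper open.
Joint ranges: [-3, 3], [-0.9, 2.11], [0.09, 2.58], [-1.31, 4.45], [0.11, 2.69], [-2.54, 2.54]. Speed limits (rad/s): [2.39, 2.39, 3.01, 3.14, 3.14, 3.14].

INTERFACE

Orientations are given as a rotation vector (axis times angle).
In Python, from workcell import ctrl gives the robot as it stands. The module is installed in compiled form; this text tells all that it offers.
- The arm moves only by the tool carry_out, never from a script. Its argument "commands" is a list of rows, each a list of 6 numbers: the shift along the tool's x, y, z in m, then the turn, a rotation vector about the tool's x, y, z in degrees. In form: [[tx, ty, tz, rx, ry, rz], ...]. A call has 1 to 8 rows; each row shifts and turns the pose as measured when the row begins, along the tool's axes as they then stand; what a row does not reach is not made up. A row lasts 1/8 s, in which the tool goes at most 62.5 mm and 10.7 degrees, less where a joint would pass 70% of its speed; a pose out of reach is approached as far as the arm can. A call with a gripper value outside its range is refused whole. "grip" is the closure, from 0 (fully open) to 1 (shut), set as the call begins (left out, the last holds). The fingers move at their own pace and stop on an object; the grip force is fixed at half the most. Time passes only in rows, so rows that do not move let the fingers close. It gives the time, the measured TCP pose, the force and the opening at its end, in the units of the state.
- ctrl.get_obs(): the state, without advancing time (a new reading comes with each control period).
- ctrl.get_image(name): name is "scene" or "side" or "wrist"; returns a dict with "pixels" (480x640x3 uint8, blue, green, red), "intrinsics" (3x3 intrinsics, pixels), "rvec" (rotation vector, rad) and "tvec" (3), from world to camera coordinates, as OpenCV has them. Camera axes: x right, y down, z forward; pixel columns grow to the right and rows downward; lengths in mm; the calibration is good to about 2 mm. A picture is of the moment at which its call begins. There is no depth.
- ctrl.close_job(): hands the job in, once; it reports no verdict.
The state is a dict: "t": time; "qpos": joint angles; "qvel": joint speeds; "joint_torque": joint torques, N m; "ee_pos": TCP position; "orientation": TCP orientation; "ft_force": force on the tool from outside, world axes, zero at the start; "moment": the same for the moment, N m; "width": finger opening in mm.
Only numpy, scipy, OpenCV 4.12 (cv2) and the standard library are available. Lean on these libraries where they do the work, as an engineer would, in place of code of your own. Each camera call takes 0.05 s, during which the arm holds its last target. There are 200 camera calls.

## Working session

There is one attempt and no reset: what is moved stays moved. The work goes in short steps, Python scripts to look and compute and a tool call to move; the robot and the scene stay as the last step left them, time stands still between calls to the robot, and variables do not carry over. Pictures are saved under pics/ and viewed, about 8 in all and at most 12, crops included, and the job is handed in when it is done.

Besides the shell and the picture viewer there is one more tool, called after "Request:" as name(argument=value, ...), one argument or row to a line, values as JSON. carry_out: Moves the arm, as the interface text tells. Its arguments: {"type":"object","properties":{"commands":{"type":"array"},"grip":{"type":"number"}},"required":["commands"]}

```bash
mkdir -p pics; cat > h.py <<'E'
import numpy as np, cv2
from scipy.spatial.transform import Rotation as R
from workcell import ctrl
def shot(name,fn=None):
    d=ctrl.get_image(name)
    im=np.array(d['pixels'],dtype=np.uint8)
    if fn: cv2.imwrite('pics/'+fn,im)
    np.savez('pics/cal_'+name,K=d['intrinsics'],r=d['rvec'],t=d['tvec'],im=im)
    return im
def cal(name):
    c=np.load('pics/cal_'+name+'.npz'); return np.array(c['K'],float),np.array(c['r'],float).ravel(),np.array(c['t'],float).ravel()
def ray(name,uv):
    K,r,t=cal(name); M=R.from_rotvec(r).as_matrix()
    d=M.T@np.linalg.inv(K)@np.array([uv[0],uv[1],1.]); return -M.T@t,d/np.linalg.norm(d)
def onz(name,uv,z):
    o,d=ray(name,uv); return o+d*(z-o[2])/d[2]
def tri(a,ua,b,ub):
    o,d=ray(a,ua);p,e=ray(b,ub)
    s=np.linalg.lstsq(np.c_[d,-e],p-o,rcond=None)[0]
    x,y=o+s[0]*d,p+s[1]*e
    return (x+y)/2,np.linalg.norm(x-y)
def proj(name,P):
    K,r,t=cal(name); return cv2.projectPoints(np.array(P,float).reshape(-1,1,3),r,t,K,None)[0][:,0]
E
python3 - <<'E'
from h import *
for n in('scene','side'):
    shot(n,n+'0.png'); o,d=ray(n,(320,240)); print(n,o.round(),d.round(2),cal(n)[0][0,0])
o=ctrl.get_obs();print(o)
E
```

```text
scene [-407.  639. 1161.] [ 0.6  -0.46 -0.65] 618.5993651555016
side [527. 754. 574.] [ 0.01 -0.9  -0.43] 465.61222304754625
{'t': 0.1, 'qpos': array([-1.89994639e-02,  4.23753038e-01,  1.63061765e+00, -8.04038308e-06,
        1.08859910e+00, -1.90002800e-02]), 'qvel': array([ 0.00048591, -0.00166041, -0.00144166, -0.00062729,  0.0029805 ,
       -0.00027002]), 'joint_torque': array([ 6.49496542e-04, -5.45618248e+01, -2.74323839e+01,  6.46709581e-02,
        1.88581715e-02,  1.54216096e-06]), 'ee_pos': array([6.24492246e+02, 3.34961893e-02, 2.21984939e+02]), 'orientation': array([ 1.20855888,  1.21022973, -1.21020119]), 'ft_force': array([-0.22196616, -0.06386152,  0.29560697]), 'moment': array([-0.05571164, -0.04577035, -0.0098297 ]), 'width': 87.93336307259767}
```

View pics/scene0.png

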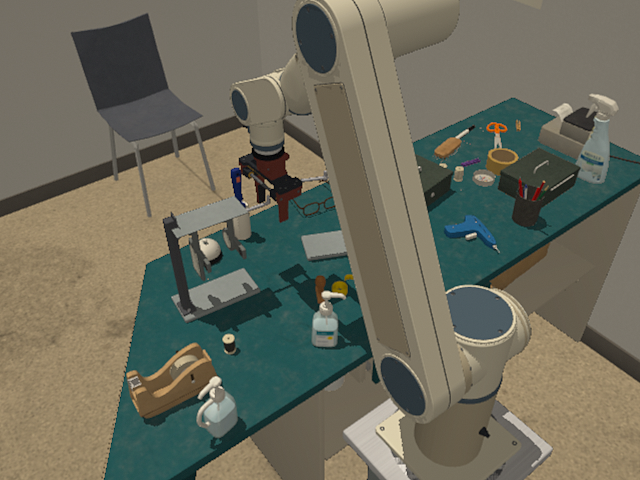

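View pics/side0.png

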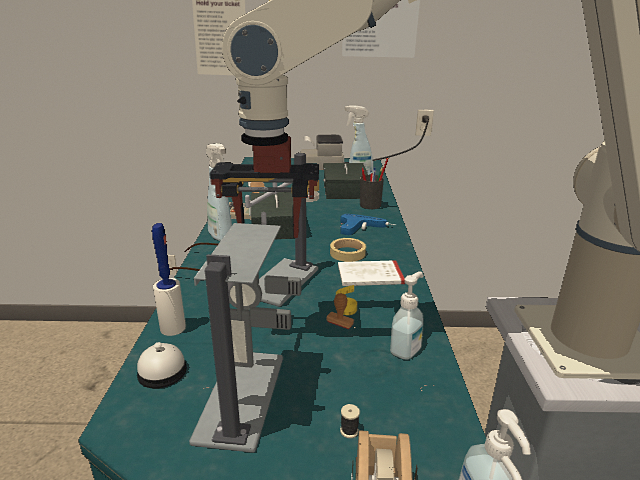

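The scene view shows the hooded rack (post at 175,220, hood at 210,213), with the arm covering the open rack. The side view shows the hooded post at (218,260), the tabs near (272,318) and (283,287), and the open rack's post near (300,155). Next, enlarged crops plus the wrist view.

```bash
python3 - <<'E'
from h import *
w=shot('wrist')
s=np.load('pics/cal_side.npz')['im'];c=np.load('pics/cal_scene.npz')['im']
cv2.imwrite('pics/sidecrop.png',cv2.resize(s[140:460,180:340],None,fx=5,fy=5,interpolation=cv2.INTER_CUBIC)[:1600:1,:][:, :][::2,::2][:600] if 0 else cv2.resize(s[140:310,185:345],(565,600),interpolation=cv2.INTER_CUBIC))
m=np.zeros((600,800,3),np.uint8)
m[:300,:400]=cv2.resize(w,(400,300)); m[:300,400:]=cv2.resize(c[180:330,150:350],(400,300),interpolation=cv2.INTER_CUBIC)
m[300:,:400]=cv2.resize(s[210:360,190:390],(400,300),interpolation=cv2.INTER_CUBIC)
m[300:,400:]=cv2.resize(s[140:290,220:420],(400,300),interpolation=cv2.INTER_CUBIC)
cv2.imwrite('pics/m1.png',m)
print(ray('wrist',(320,240)),cal('wrist')[0][0,0])
E
```

```text
(array([625.85004823,  67.71001813, 383.6220942 ]), array([ 0.00529576, -0.24151037, -0.97038379])) 429.69559024890873
```

View pics/m1.png

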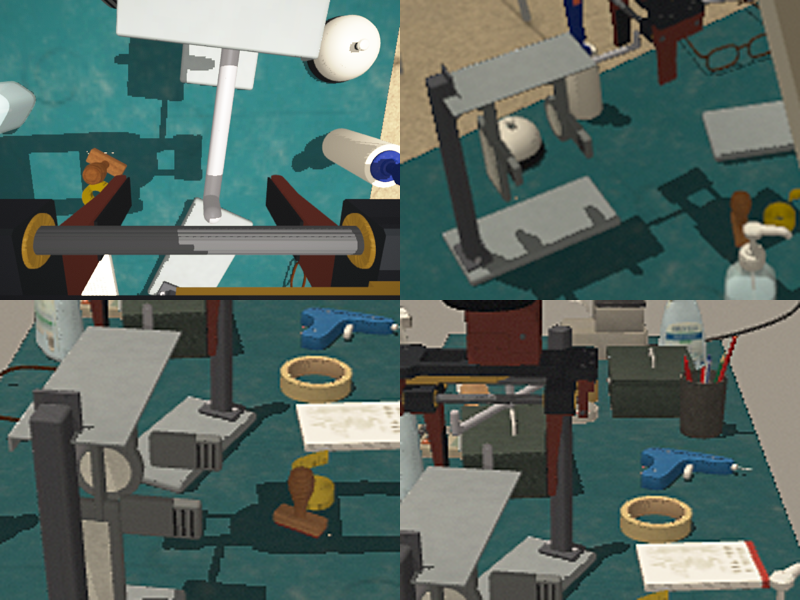

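Wrist view (mosaic halved): hood end from (187,56) to (512,88) px, rail running down to the stop at about (339,340). The short (round) carrier hangs nearer the free end, so it goes first. I'll do a rough fit from this, and also move the arm up and right to see the open rack.

```bash
python3 - <<'E'
from h import *
for n,uv,z in [('hoodL',(187,56),275),('hoodR',(512,88),275),('rail1',(368,85),250),('rail2',(345,300),250),('stop',(339,337),268)]:
    print(n,onz('wrist',uv,z).round(1))
# side: post tops
print('post',onz('side',(218,258),298).round(1), 'openpost',onz('side',(300,155),298).round(1), 'ostop',onz('side',(247,201),268).round(1),'pin',onz('side',(277,205),268).round(1))
o=ctrl.get_obs(); print(R.from_rotvec(o['orientation']).as_matrix().round(3))
E
```

```text
hoodL [595.2  85.2 275. ]
hoodR [672.2  78.  275. ]
rail1 [640.6  81.3 250. ]
rail2 [634.9  13.9 250. ]
stop [632.1   9.5 268. ]
post [660.9 234.1 298. ] openpost [ 582.8 -257.4  298. ] ostop [669.5 -46.7 268. ] pin [612.6 -28.6 268. ]
[[-0.001  1.    -0.   ]
 [-0.    -0.    -1.   ]
 [-1.    -0.001  0.   ]]
```

Request:
carry_out(
  commands=[
    [-0.06,0,0,0,0,0],
    [-0.06,0,0,0,0,0],
    [-0.06,0,0.02,0,0,0],
    [0,0,0.05,0,0,0],
    [0,0,0.05,0,0,0],
    [0,0,0,0,0,0],
  ],
)

```text
t: 0.9
ee_pos: [624.2, -122.0, 404.7]
orientation: [1.204, 1.213, -1.212]
ft_force: [-0.2, 0.4, -0.5]
width: 87.7
```

```bash
python3 - <<'E'
from h import *
w=shot('wrist','w2.png'); s=shot('side')
print(ctrl.get_obs()['ee_pos'],ctrl.get_obs()['t'])
m=np.zeros((600,800,3),np.uint8)
m[:480,:640]=w
cv2.imwrite('pics/side2.png',s)
E
```

```text
[ 624.18366027 -119.30030773  404.26076392] 1.0
```

View pics/w2.png

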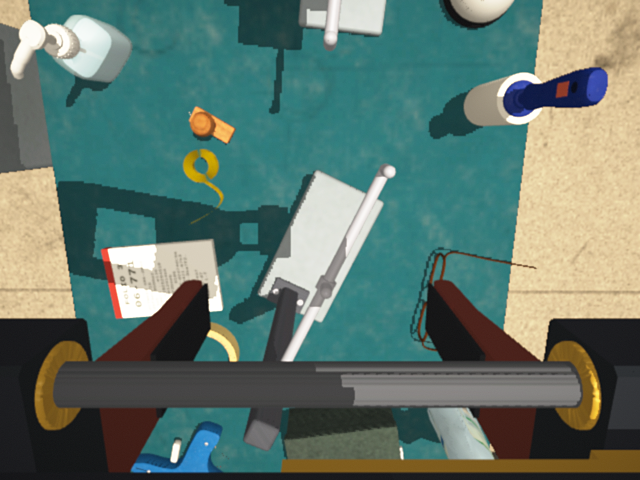

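The wrist view shows the open stop tip near (389,172), the divider pin near (324,291), the rail continuing toward (285,360), and the hooded stop near (331,42).

```bash
python3 - <<'E'
from h import *
a=onz('wrist',(389,172),268);b=onz('wrist',(324,291),268);h=onz('wrist',(331,42),268)
r=onz('wrist',(289,356),250)
d=a-b;print('ostop',a.round(1),'pin',b.round(1),np.linalg.norm(d),'yaw',np.degrees(np.arctan2(-d[0],d[1])),'hstop',h.round(1))
e=a-r;print(r.round(1),np.linalg.norm(e),np.degrees(np.arctan2(-e[0],e[1])))
# foot edges z=12
f,g=onz('wrist',(318,171),12),onz('wrist',(258,295),12);e=f-g;print(np.degrees(np.arctan2(-e[0],e[1])))
print('side ostop,pin,hstop',proj('side',[a,b,h]).round(1))
E
```

```text
ostop [674.  -80.4 268. ] pin [ 629.8 -167.5  268. ] 97.62680585244118 yaw -26.908439998683402 hstop [633.4   1.8 268. ]
[ 601.8 -230.8  250. ] 167.77679996384276 -25.64830649275881
-25.949767169329657
side ostop,pin,hstop [[247.4 194.7]
 [275.2 180.5]
 [263.4 211.2]]
```

```bash
python3 - <<'E'
from h import *
s=cv2.imread('pics/side2.png');c=shot('scene')
m=np.zeros((600,800,3),np.uint8)
m[:300,:400]=cv2.resize(s[220:370,190:390],(400,300),interpolation=cv2.INTER_CUBIC)
m[:300,400:]=cv2.resize(s[140:290,200:400],(400,300),interpolation=cv2.INTER_CUBIC)
m[300:,:]=cv2.resize(c[190:310,140:460],(800,300),interpolation=cv2.INTER_CUBIC)
cv2.imwrite('pics/m2.png',m)
E
```

```text
(no output)
```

View pics/m2.png

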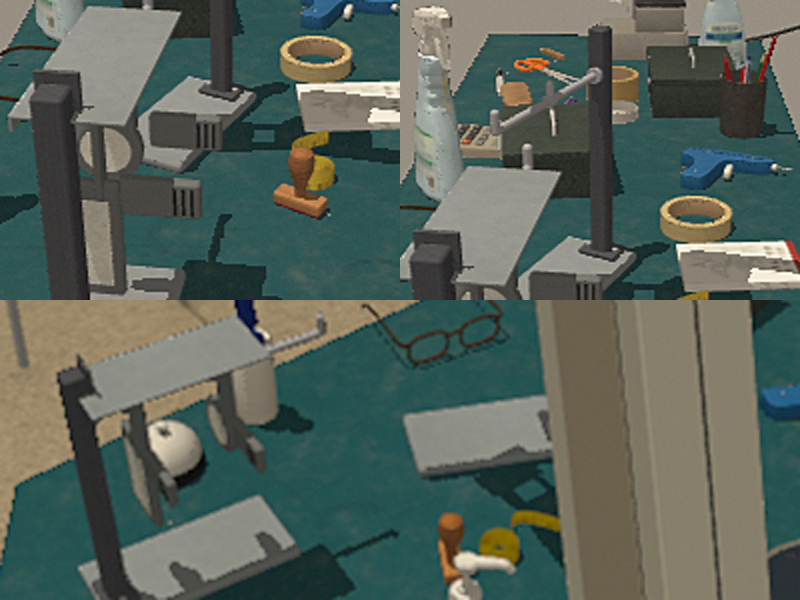

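```bash
python3 - <<'E'
from h import *
print('hstop',tri('side',(263.5,213),'wrist',(331,42)),'ostop',tri('side',(247.5,196),'wrist',(389,172)))
print('short',tri('side',(300,295),'scene',(245,257)),onz('scene',(245,257),175),onz('side',(300,295),175))
print('long',tri('side',(290,328),'scene',(209,270)),onz('scene',(209,270),175),onz('side',(290,328),175))
# rack frame
th=np.radians(-5);ex=np.array([np.cos(th),np.sin(th),0]);ey=np.array([-np.sin(th),np.cos(th),0])
O=np.array([633,3,0])+115.5*ey
for n,p in(('short',tri('side',(300,295),'scene',(245,257))[0]),('long',tri('side',(290,328),'scene',(209,270))[0])):
    print(n,(p-O)@ex,(p-O)@ey)
P=[O+x*ex+y*ey+[0,0,z] for x,y,z in((-46,-45,275),(30,-45,275),(-46,130,278),(0,130,298),(0,-115.5,268))]
print(proj('side',P).round(),proj('scene',P).round(), O,ex,ey)
E
```

```text
hstop (array([633.35916164,   2.37137497, 264.83381131]), np.float64(0.22654085014423597)) ostop (array([674.22526992, -80.69521056, 265.2040334 ]), np.float64(0.4569091534975909))
short (array([565.3140287 , 120.53576206, 175.09937395]), np.float64(4.500477447230904)) [568.20784845 118.62029713 175.        ] [564.01709971 123.98510277 175.        ]
long (array([574.7717353 , 212.55222694, 178.81919427]), np.float64(5.256109717384477)) [581.80700741 208.792829   175.        ] [573.67260437 211.19030748 175.        ]
short -77.67232238413683 -4.310718104611997
long -76.27036856005455 88.17988978980884
[[283. 225.]
 [236. 223.]
 [258. 279.]
 [221. 263.]
 [264. 211.]] [[251. 212.]
 [236. 196.]
 [180. 238.]
 [171. 220.]
 [268. 195.]] [643.06648829 118.06048763   0.        ] [ 0.9961947  -0.08715574  0.        ] [0.08715574 0.9961947  0.        ]
```

Racks are consistent across views: hooded origin ≈ (643,118) at yaw −5°, open stop ≈ (674,−81), pin ≈ (630,−168) at yaw ≈ −26°. Short tab is at rack y ≈ −9, long tab at ≈ 83. I'll write a goal helper and turn the tool first.

```bash
cat >> h.py <<'E'
def frame(yaw):
    t=np.radians(yaw); return np.array([[np.cos(t),-np.sin(t),0],[np.sin(t),np.cos(t),0],[0,0,1.]])
HO=np.array([643.,118,0]);HY=-5.; 
OY=-26.3; OO=np.array([674.,-80.5,0])-frame(OY)@[0,95.5,0]
def tool(yaw,lean):
    F=frame(yaw);a=np.radians(lean);x=F@[np.sin(a),0,-np.cos(a)];y=F@[0,1,0];return np.c_[x,y,np.cross(x,y)]
def go(grasp,T):
    "needed turn, and shift in the tool axes of the goal orientation and the present one"
    o=ctrl.get_obs();M=R.from_rotvec(o['orientation']).as_matrix();p=np.array(o['ee_pos'])
    d=np.array(grasp)+19*T[:,0]-p
    print('t',o['t'],'tcp',p.round(1),'w',round(o['width'],1),'F',o['ft_force'].round(1))
    print('turn deg',np.degrees(R.from_matrix(M.T@T).as_rotvec()).round(1),'shift goal axes',(T.T@d).round(1),'present axes',(M.T@d).round(1),'world',d.round(1))
E
python3 - <<'E'
from h import *
T=tool(HY,28); g=HO+frame(HY)@[-66,-9,190]; print(g,OO)
go(g-90*T[:,0],T)
E
```

```text
[576.46674824 114.78652674 190.        ] [ 631.68670128 -166.1144541     0.        ]
t 1.05 tcp [ 624.2 -118.6  404.2] w 87.2 F [ 0.1 -0.1  0.4]
turn deg [-82.8 -22.9  20.9] shift goal axes [  86.2  228.3 -160.5] present axes [ 152.   -78.7 -236.7] world [ -81.   236.3 -151.5]
```

Request:
carry_out(
  commands=[
    [0,0,0,-9.2,-2.5,2.3],
    [0,0,0,-9.2,-2.5,2.3],
    [0,0,0,-9.2,-2.5,2.3],
    [0,0,0,-9.2,-2.5,2.3],
    [0,0,0,-9.2,-2.5,2.3],
    [0,0,0,-9.2,-2.5,2.3],
    [0,0,0,-9.2,-2.5,2.3],
    [0,0,0,-9.2,-2.5,2.3],
  ],
  grip=0.4,
)

```text
t: 2.05
ee_pos: [624.4, -104.3, 400.8]
orientation: [0.135, 1.123, -0.154]
ft_force: [0.3, 0.1, -0.6]
width: 52.4
```

```bash
python3 - <<'E'
from h import *
T=tool(HY,28); g=HO+frame(HY)@[-66,-9,190]
go(g-90*T[:,0],T); print(ctrl.get_obs()['qpos'].round(2))
E
```

```text
t 2.05 tcp [ 624.4 -104.3  400.8] w 52.4 F [ 0.3  0.1 -0.6]
turn deg [-6.1 -2.7  1.1] shift goal axes [  83.8  214.  -158. ] present axes [  87.5  197.9 -176. ] world [ -81.1  222.  -148.1]
[-0.2   0.09  1.73  0.04  0.89 -1.59]
```

Request:
carry_out(
  commands=[
    [0,0,0,-6.1,-2.7,1.1],
    [0,0.053,0,0,0,0],
    [0,0.053,0,0,0,0],
    [0,0.053,-0.02,0,0,0],
    [0,0.053,-0.03,0,0,0],
    [0,0,-0.05,0,0,0],
    [0,0,-0.055,0,0,0],
    [0.02,0,0,0,0,0],
  ],
)

```text
t: 3.05
ee_pos: [506.7, 133.8, 306.2]
orientation: [0.039, 1.08, -0.06]
ft_force: [1.1, 0.3, 1.2]
width: 52.8
```

```bash
python3 - <<'E'
from h import *
T=tool(HY,28); g=HO+frame(HY)@[-66,-9,190]
go(g,T); w=shot('wrist','w3.png'); F=frame(HY)
# predicted short tab corners
print(proj('wrist',[HO+F@[x,-9,z] for x,z in((-83,205),(-83,175),(-66,205),(-25,205))]).round())
E
```

```text
t 3.05 tcp [506.7 133.8 306.2] w 52.8 F [1.1 0.3 1.2]
turn deg [ 0.9  0.1 -0.6] shift goal axes [155.1 -12.8   8.3] present axes [154.9 -14.7   7.9] world [  78.7  -19.8 -133. ]
[[297. 237.]
 [298. 209.]
 [297. 256.]
 [298. 295.]]
```

View pics/w3.png

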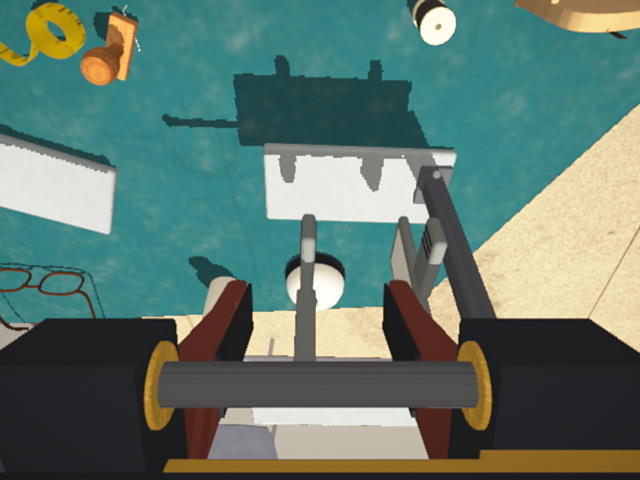

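The short tab's front end is at (309,215–238), about 12 px right of prediction, so rack y ≈ −3. The long tab's front is near (433,235). Descending onto the short tab.

Request:
carry_out(
  commands=[
    [0,-0.007,0.008,0.9,0,-0.6],
    [0.045,0,0,0,0,0],
    [0.045,0,0,0,0,0],
    [0.03,0,0,0,0,0],
    [0,0,0,0,0,0],
  ],
)

```text
t: 3.72
ee_pos: [578.3, 123.1, 205.9]
orientation: [0.051, 1.073, -0.078]
ft_force: [-0.2, -0.2, 0.5]
width: 52.4
```

```bash
python3 - <<'E'
from h import *
T=tool(HY,28); g=HO+frame(HY)@[-66,-3,190]
go(g,T); w=shot('wrist')
cv2.imwrite('pics/w4.png',w[150:480,120:540])
F=frame(HY)
print(proj('wrist',[HO+F@[x,-3,z] for x,z in((-83,205),(-83,175),(-66,205),(-25,205))]).round())
E
```

```text
t 3.725 tcp [578.3 123.1 205.9] w 52.4 F [-0.2 -0.2  0.5]
turn deg [-0.2  0.5 -0.1] shift goal axes [32.5 -2.4 -8.5] present axes [32.5 -2.5 -8.7] world [  7.6  -3.1 -32.7]
[[311. 272.]
 [312. 221.]
 [312. 301.]
 [313. 357.]]
```

View pics/w4.png

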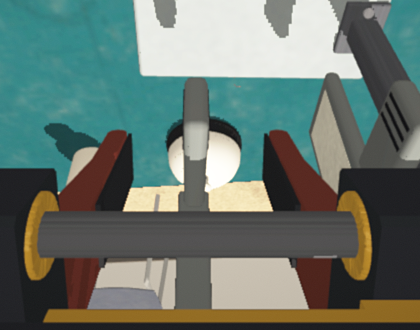

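Tab is centred at u≈316 (full image), between the fingers, so the alignment is good. Advance and close.

Request:
carry_out(
  commands=[
    [0.016,-0.001,-0.008,0,0.5,0],
    [0.016,0,0,0,0,0],
    [0.004,0,0,0,0,0],
  ],
)

```text
t: 4.15
ee_pos: [590.2, 122.0, 173.3]
orientation: [0.053, 1.075, -0.077]
ft_force: [-0.3, 0.5, -0.8]
width: 52.5
```

Request:
carry_out(
  commands=[
    [0,0,0,0,0,0],
    [0,0,0,0,0,0],
    [0,0,0,0,0,0],
    [0,0,0,0,0,0],
  ],
  grip=1,
)

```text
t: 4.65
ee_pos: [590.4, 122.1, 174.0]
orientation: [0.053, 1.074, -0.077]
ft_force: [0.0, -0.5, 1.0]
width: 16.1
```

```bash
python3 - <<'E'
from h import *
T=tool(HY,28); go(HO+frame(HY)@[-66,-2,190],T)
s=shot('side')
E
```

```text
t 4.65 tcp [590.4 122.1 174. ] w 16.1 F [ 0.  -0.5  1. ]
turn deg [-0.2  0.4 -0.3] shift goal axes [-1.4 -1.5 -4.2] present axes [-1.4 -1.5 -4.1] world [-4.4 -1.1 -0.8]
```

Request:
carry_out(
  commands=[
    [0,0,0,0,0,0],
    [0,0,0,0,0,0],
    [0,0,0,0,0,0],
  ],
)

```text
t: 5.08
ee_pos: [590.2, 122.1, 174.0]
orientation: [0.053, 1.075, -0.077]
ft_force: [0.8, 0.2, 0.1]
width: 10.2
```

Gripped (10.2 mm). Lift 5 mm, then slide out along the rail.

Request:
carry_out(
  commands=[
    [-0.0044,0,0.0023,0,0,0],
    [0,-0.01,0,0,0,0],
    [0,-0.018,0,0,0,0],
    [0,-0.018,0,0,0,0],
    [0,-0.018,0,0,0,0],
    [0,-0.018,0,0,0,0],
    [0,-0.006,0,0,0,0],
    [0,0,0,0,0,0],
  ],
)

```text
t: 6.08
ee_pos: [581.1, 29.1, 178.9]
orientation: [0.053, 1.075, -0.078]
ft_force: [-0.1, -0.3, -0.6]
width: 10.1
```

```bash
python3 - <<'E'
from h import *
T=tool(HY,28); go(HO+frame(HY)@[-62,-78,195],T)
s=shot('side');c=shot('scene')
m=np.zeros((600,800,3),np.uint8)
m[:,:400]=cv2.resize(s[180:330,220:320],(400,600),interpolation=cv2.INTER_CUBIC)
m[:,400:]=cv2.resize(c[170:320,200:300],(400,600),interpolation=cv2.INTER_CUBIC)
cv2.imwrite('pics/m5.png',m)
E
```

```text
t 6.075 tcp [581.1  29.1 178.9] w 10.1 F [-0.1 -0.3 -0.6]
turn deg [-0.3  0.4 -0.2] shift goal axes [ 1.  16.   0.4] present axes [ 1.1 16.   0.4] world [ 2.2 15.8 -0.7]
```

View pics/m5.png

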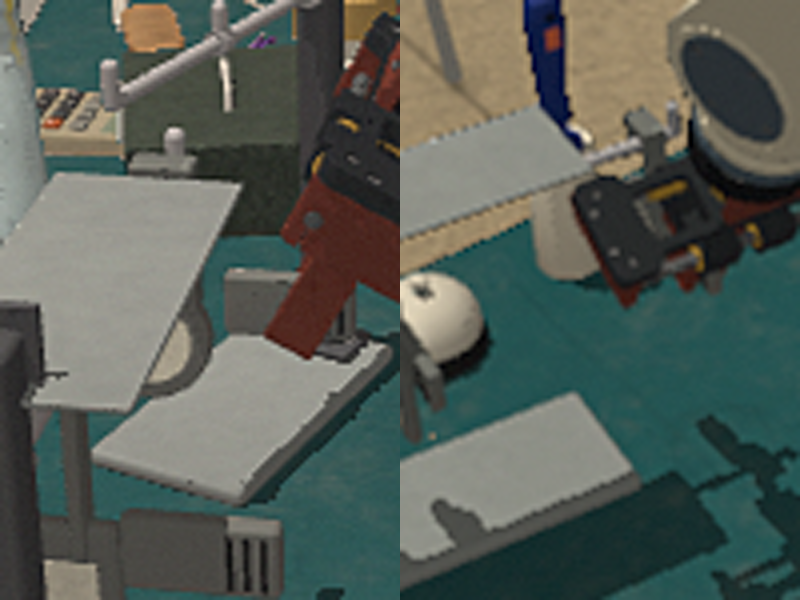

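The hook is in the open stretch, about 10 mm short of the stop; side view shows crown at (165,160), stop tip just behind it. Lift 25 mm more, check, then pass over.

Request:
carry_out(
  commands=[
    [-0.012,0.003,0.006,0,0,0],
    [-0.012,0,0.006,0,0,0],
    [0,0,0,0,0,0],
    [0,0,0,0,0,0],
  ],
)

```text
t: 6.68
ee_pos: [581.2, 34.5, 208.7]
orientation: [0.051, 1.073, -0.075]
ft_force: [-0.2, -0.1, -0.3]
width: 9.7
```

```bash
python3 - <<'E'
from h import *
T=tool(HY,28); go(HO+frame(HY)@[-62,-94,190],T)
s=shot('side');c=shot('scene')
m=np.zeros((600,800,3),np.uint8)
m[:,:400]=cv2.resize(s[180:330,220:320],(400,600),interpolation=cv2.INTER_CUBIC)
m[:,400:]=cv2.resize(c[170:320,200:300],(400,600),interpolation=cv2.INTER_CUBIC)
cv2.imwrite('pics/m6.png',m)
E
```

```text
t 6.675 tcp [581.2  34.5 208.7] w 9.7 F [-0.2 -0.1 -0.3]
turn deg [-0.1  0.5 -0.3] shift goal axes [ 31.9  -5.4 -15.6] present axes [ 31.8  -5.6 -15.8] world [  0.7  -5.5 -35.5]
```

View pics/m6.png

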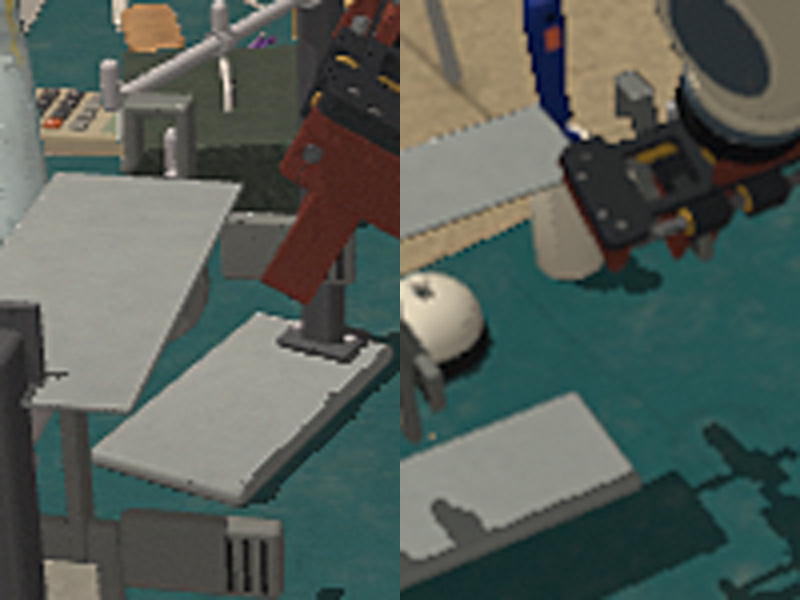

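```bash
python3 - <<'E'
from h import *
F=frame(HY)
P=[HO+F@[x,y,z] for x,y,z in((0,-115.5,268),(0,-90,285),(8,-90,285),(-8,-90,285),(8,-82,285),(-8,-82,285))]
print(((proj('side',P)-[220,180])*4).round())
E
```

```text
[[174. 126.]
 [160. 111.]
 [141. 110.]
 [179. 112.]
 [137. 117.]
 [175. 119.]]
```

Hook gap is centred on the rail (137–177 observed against 137–175 predicted), with the crown well above the stop tip. Passing over the stop.

Request:
carry_out(
  commands=[
    [0,-0.015,0,0,0,0],
    [0,-0.018,0,0,0,0],
    [0,-0.018,0,0,0,0],
    [0,-0.01,0,0,0,0],
    [0,0,0,0,0,0],
    [0,0,0,0,0,0],
  ],
)

```text
t: 7.52
ee_pos: [574.5, -27.9, 205.5]
orientation: [0.051, 1.078, -0.075]
ft_force: [-0.5, -0.4, -1.3]
width: 9.8
```

```bash
python3 - <<'E'
from h import *
T=tool(OY,28); F=frame(OY)
go(HO+frame(HY)@[-62,-150,225],tool(HY,28))
go(OO+F@[-62-70,-52,190+36],T)
o=ctrl.get_obs();M=R.from_rotvec(o['orientation']).as_matrix()
g=np.array(o['ee_pos'])-19*M[:,0]
c=g+frame(HY)@[62,0,60]; print('crown',c, (frame(HY).T@(c-HO)).round(1)); print('in open frame',(F.T@(c-OO)).round(1))
E
```

```text
t 7.525 tcp [574.5 -27.9 205.5] w 9.8 F [-0.5 -0.4 -1.3]
turn deg [-0.1  0.2 -0.3] shift goal axes [-1.2  1.3  3.4] present axes [-1.2  1.3  3.4] world [2.6 1.1 2.7]
t 7.525 tcp [574.5 -27.9 205.5] w 9.8 F [-0.5 -0.4 -1.3]
turn deg [ 18.7   0.1 -10.3] shift goal axes [  -8.2 -150.6   -7.6] present axes [ -34.4 -136.4  -54.9] world [ -76.2 -130.3    3.7]
crown [627.30993639 -32.58945863 282.28563663] [  -2.5 -151.4  282.3]
in open frame [-63.1 117.8 282.3]
```

Past the stop, 19 mm clear. Back off toward the robot, turn to the open rail's angle, then travel alongside it.

Request:
carry_out(
  commands=[
    [-0.019,0,-0.035,0,0,0],
    [0,0,0,9.3,0,-5.1],
    [0,0,0,9.3,0,-5.1],
    [0,0,0,0,0,0],
  ],
)

```text
t: 8.02
ee_pos: [531.3, -21.4, 203.1]
orientation: [0.158, 1.089, -0.251]
ft_force: [0.7, 0.1, 0.0]
width: 9.7
```

```bash
python3 - <<'E'
from h import *
F=frame(OY); go(OO+F@[-62-70,-52,190+36],tool(OY,28))
E
```

```text
t 8.025 tcp [531.3 -21.4 203.1] w 9.7 F [0.7 0.1 0. ]
turn deg [ 8.9 -0.9 -4.9] shift goal axes [   9.2 -137.3   30.3] present axes [  -3.  -140.6    8.7] world [ -33.  -136.8    6.1]
```

Request:
carry_out(
  commands=[
    [0,0,0,8.5,-0.9,-4.7],
    [0,0,0,0,0,0],
    [0,-0.035,0,0,0,0],
    [0,-0.035,0,0,0,0],
    [0,-0.03,0,0,0,0],
    [0,-0.02,0,0,0,0],
    [0,0,0,0,0,0],
  ],
)

```text
t: 8.9
ee_pos: [485.5, -134.1, 202.7]
orientation: [0.189, 1.08, -0.326]
ft_force: [-0.2, 0.7, 0.2]
width: 10.0
```

```bash
python3 - <<'E'
from h import *
F=frame(OY); go(OO+F@[-62-60,-52,190+35],tool(OY,28))
w=shot('wrist');s=shot('side')
m=np.zeros((600,800,3),np.uint8)
m[:360,:480]=cv2.resize(w,(480,360))
m[:,480:]=cv2.resize(s[100:300,220:327],(320,600),interpolation=cv2.INTER_CUBIC)
cv2.imwrite('pics/m7.png',m)
E
```

```text
t 8.9 tcp [ 485.5 -134.1  202.7] w 10.0 F [-0.2  0.7  0.2]
turn deg [ 5.3 -0.5 -2.3] shift goal axes [ 10.2 -15.9  31. ] present axes [  9.3 -19.1  29.4] world [ 21.8 -28.5   5.5]
```

View pics/m7.png

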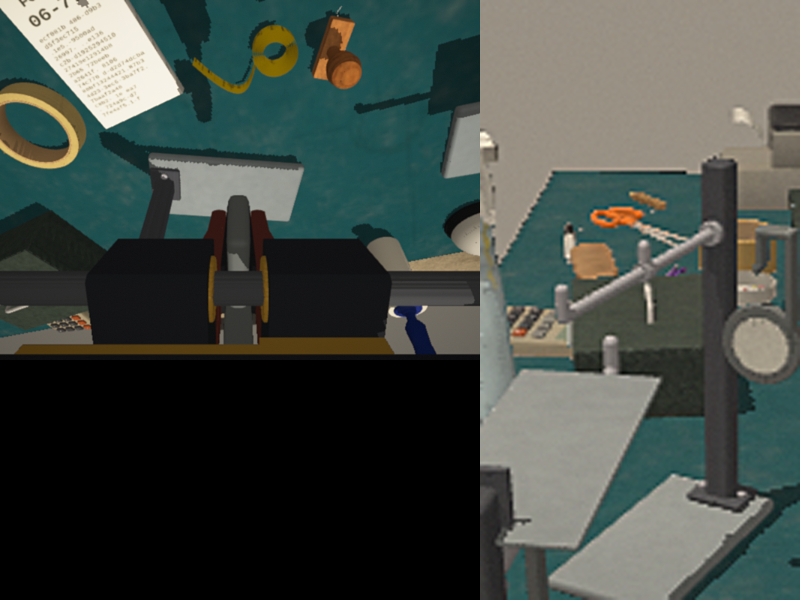

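Side view: carrier held upright, hook at about (770,240), to the robot side of the open rail and post. Wrist view shows ~5° of turn still to go. Correcting.

Request:
carry_out(
  commands=[
    [0,0,0,5.3,-0.5,-2.3],
    [0,0,0,0,0,0],
    [0.01,-0.014,0.029,0,0,0],
    [0,0,0,0,0,0],
    [0,0,0,0,0,0],
  ],
)

```text
t: 9.62
ee_pos: [508.6, -155.6, 207.2]
orientation: [0.233, 1.066, -0.394]
ft_force: [-0.6, -0.4, -1.5]
width: 10.0
```

```bash
python3 - <<'E'
from h import *
F=frame(OY); go(OO+F@[-62-60,-52,190+35],tool(OY,28))
s=shot('side');c=shot('scene')
o=ctrl.get_obs();M=R.from_rotvec(o['orientation']).as_matrix()
g=np.array(o['ee_pos'])-19*M[:,0]; print('grasp in open',(F.T@(g-OO)).round(1))
# predicted crown corners, outer hook (+-14, z 256..) 
c0=g+F@[62,0,59]
print('crown und. (x-8,0,8) +y face',proj('side',[c0+F@[x,8,0] for x in(-8,0,8)]).round(1),'rail pt',proj('side',[OO+F@[0,-44,250]]).round(1))
m=cv2.resize(s[100:240,250:400],(800,747)[:2] if 0 else (640,597),interpolation=cv2.INTER_CUBIC)
cv2.imwrite('pics/m8.png',m)
E
```

```text
t 9.625 tcp [ 508.6 -155.6  207.2] w 10.0 F [-0.6 -0.4 -1.5]
turn deg [ 1.3 -0.  -0.4] shift goal axes [ 0.  -6.9  2.2] present axes [-0.1 -6.9  2. ] world [-1.3 -7.   1. ]
grasp in open [-123.7  -45.3  224.3]
crown und. (x-8,0,8) +y face [[312.4 173.7]
 [309.  173.1]
 [305.6 172.6]] rail pt [[285.4 183. ]]
```

View pics/m8.png

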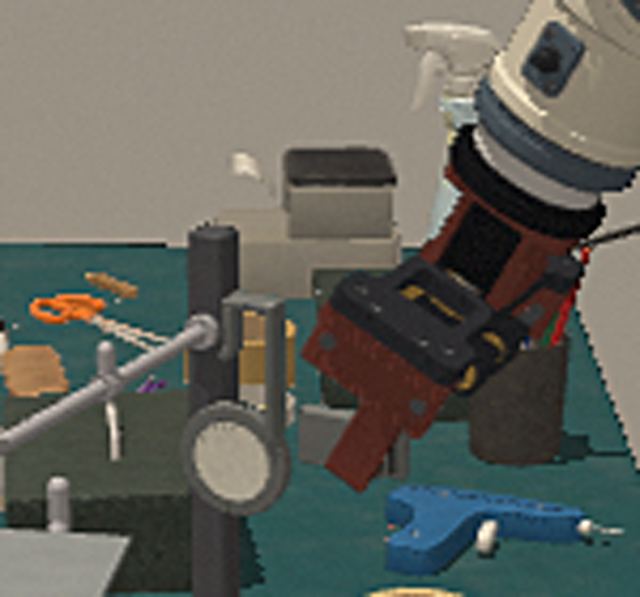

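Carrier upright, hook at (225–283, 295) in the crop as predicted; the pin tip matches its estimate. Rail centre is level with the mouth. Moving in partway, then checking height numerically (one viewed picture left, so I'll measure by code).

Request:
carry_out(
  commands=[
    [0,-0.006,0,1.3,0,-0.4],
    [0.008,0,0.015,0,0,0],
    [0.008,0,0.015,0,0,0],
    [0,0,0,0,0,0],
    [0,0,0,0,0,0],
  ],
)

```text
t: 10.35
ee_pos: [538.8, -177.2, 207.2]
orientation: [0.25, 1.062, -0.413]
ft_force: [-0.8, 0.1, -0.3]
width: 9.9
```

```bash
cat >> h.py <<'E'
def inopen():
    F=frame(OY);o=ctrl.get_obs();M=R.from_rotvec(o['orientation']).as_matrix()
    g=np.array(o['ee_pos'])-19*M[:,0]; print('grasp in open',(F.T@(g-OO)).round(1))
E
python3 - <<'E'
from h import *
F=frame(OY); go(OO+F@[-62,-52,190+35],tool(OY,28)); inopen()
E
```

```text
t 10.35 tcp [ 538.8 -177.2  207.2] w 9.9 F [-0.8  0.1 -0.3]
turn deg [-0.1 -0.  -0.1] shift goal axes [11.  -0.9 22.8] present axes [11.  -0.9 22.8] world [ 22.3 -12.    1. ]
grasp in open [-87.3 -51.1 224. ]
```

Request:
carry_out(
  commands=[
    [0.005,0,0.01,0,0,0],
    [0.005,0,0.01,0,0,0],
    [0,0,0,0,0,0],
    [0,0,0,0,0,0],
  ],
)

```text
t: 10.85
ee_pos: [560.0, -187.6, 207.6]
orientation: [0.25, 1.063, -0.413]
ft_force: [0.7, -0.3, -1.4]
width: 10.0
```

```bash
python3 - <<'E'
from h import *
F=frame(OY); go(OO+F@[-62,-52,190],tool(OY,28)); inopen()
s=shot('side');c=shot('scene')
m=np.zeros((600,800,3),np.uint8)
m[:,:600]=cv2.resize(s[150:230,250:330],(600,600),interpolation=cv2.INTER_CUBIC)
cv2.imwrite('pics/m9.png',m[:,:600])
P=[OO+F@[x,-44,z] for x,z in((0,250),(-4.5,245.5),(4.5,245.5),(-8,284),(8,284),(11,258),(0,233))]
print(((proj('side',P)-[250,150])*7.5).round())
E
```

```text
t 10.85 tcp [ 560.  -187.6  207.6] w 10.0 F [ 0.7 -0.3 -1.4]
turn deg [-0.  -0.  -0.1] shift goal axes [ 31.2  -0.9 -14.7] present axes [ 31.2  -1.  -14.7] world [  1.   -1.6 -34.4]
grasp in open [-63.6 -51.1 224.4]
[[265. 247.]
 [279. 265.]
 [252. 260.]
 [287. 137.]
 [238. 129.]
 [232. 215.]
 [267. 303.]]
```

View pics/m9.png

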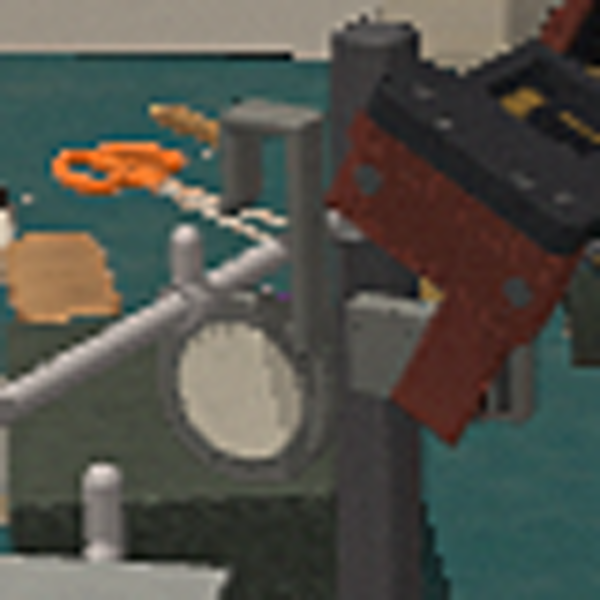

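The rail is inside the mouth at (270,250), between leg tip (225,205) and plate top (300), and the hook is centred to within ~2 mm. Lowering.

Request:
carry_out(
  commands=[
    [0.0007,0,0.0015,0,0,0],
    [0.008,0,-0.0042,0,0,0],
    [0.008,0,-0.0042,0,0,0],
    [0.007,0,-0.0037,0,0,0],
    [0,0,0,0,0,0],
    [0,0,0,0,0,0],
  ],
)

```text
t: 11.7
ee_pos: [560.8, -188.0, 179.1]
orientation: [0.25, 1.064, -0.412]
ft_force: [0.4, -0.2, -1.1]
width: 10.0
```

```bash
python3 - <<'E'
from h import *
F=frame(OY); go(OO+F@[-62,-52,190],tool(OY,28)); inopen()
E
```

```text
t 11.7 tcp [ 560.8 -188.   179.1] w 10.0 F [ 0.4 -0.2 -1.1]
turn deg [-0.  -0.1 -0.1] shift goal axes [ 5.6 -1.  -2. ] present axes [ 5.6 -1.  -2. ] world [ 0.3 -1.2 -5.9]
grasp in open [-62.8 -51.  195.9]
```

Request:
carry_out(
  commands=[
    [0.003,0,-0.0016,0,0,0],
    [0,0,0,0,0,0],
    [0.0012,0,-0.0006,0,0,0],
    [0,0,0,0,0,0],
    [0,0,0,0,0,0],
  ],
)

```text
t: 12.32
ee_pos: [561.2, -188.1, 174.9]
orientation: [0.249, 1.063, -0.412]
ft_force: [-0.3, -0.4, -0.5]
width: 9.3
```

Request:
carry_out(
  commands=[
    [0.0015,0,-0.0008,0,0,0],
    [0,0,0,0,0,0],
    [0,0,0,0,0,0],
  ],
)

```text
t: 12.7
ee_pos: [561.9, -188.4, 174.0]
orientation: [0.249, 1.06, -0.412]
ft_force: [0.4, 0.2, -0.1]
width: 10.0
```

Request:
carry_out(
  commands=[
    [0.0015,0,-0.0008,0,0,0],
    [0,0,0,0,0,0],
    [0,0,0,0,0,0],
  ],
)

```text
t: 13.08
ee_pos: [562.6, -188.6, 173.1]
orientation: [0.249, 1.058, -0.412]
ft_force: [-1.7, -0.1, 2.5]
width: 9.7
```

Force rose to +2.5 N: seated. Release.

Request:
carry_out(
  commands=[
    [0,0,0,0,0,0],
    [0,0,0,0,0,0],
    [0,0,0,0,0,0],
    [0,0,0,0,0,0],
  ],
  grip=0.5,
)

```text
t: 13.58
ee_pos: [562.2, -188.4, 172.2]
orientation: [0.249, 1.06, -0.412]
ft_force: [0.1, 0.1, -0.6]
width: 43.5
```

Request:
carry_out(
  commands=[
    [-0.02,0,0,0,0,0],
    [-0.04,0,0,0,0,0],
    [-0.04,0,0,0,0,0],
    [-0.03,0,0,0,0,0],
    [0,0,-0.03,0,0,0],
    [0,0,0,0,0,0],
    [0,0,0,0,0,0],
  ],
)

```text
t: 14.45
ee_pos: [482.6, -148.9, 276.8]
orientation: [0.249, 1.058, -0.411]
ft_force: [-0.3, -0.1, 1.3]
width: 43.9
```

```bash
python3 - <<'E'
from h import *
s=shot('side','side10.png'); sc=shot('scene'); shot('wrist','w10.png')
go(HO+frame(HY)@[-66,83,190],tool(HY,28))
F=frame(OY)
P=[OO+F@[x,y,z] for x,y,z in((11,-47,170),(11,-47,200),(11,-44,259),(-30,-47,175),(-83,-47,205),(-83,-47,175))]
print(proj('side',P).round(1))
# light disc inside of the round plate
hsv=cv2.cvtColor(s,cv2.COLOR_BGR2HSV)
r=s[165:235,260:330].copy()
m=((hsv[...,2]>130)&(hsv[...,1]<60)).astype(np.uint8); q=np.zeros_like(m); q[165:250,260:330]=m[165:250,260:330]
n,l,st,ce=cv2.connectedComponentsWithStats(q)
print([(st[i].tolist(),ce[i].round(1).tolist()) for i in range(1,n) if st[i,4]>30])
E
```

```text
t 14.6 tcp [ 482.2 -148.9  276.1] w 43.4 F [-0.2  0.9  0.2]
turn deg [-18.8   0.1   9.9] shift goal axes [128.3 362.9  22.2] present axes [ 64.5 366.9 -99.4] world [ 111.2  354.6 -102.9]
[[282.6 215.8]
 [282.3 203.3]
 [280.9 178.2]
 [298.5 217.1]
 [320.  208.7]
 [319.9 221.6]]
[([260, 187, 18, 12, 45], [267.9, 192.6]), ([306, 190, 13, 12, 97], [310.7, 195.2]), ([274, 207, 15, 18, 213], [281.1, 215.4]), ([260, 222, 20, 28, 370], [267.0, 235.2])]
```

The disc centre in the side view is at (281.1,215.4) against (282.6,215.8) predicted for a rest hang, so the short carrier is hanging properly. My viewing budget is used up, so from here I check by masks and projections. Going for the long carrier.

Request:
carry_out(
  commands=[
    [0,0,0,-9.5,0,5],
    [0,0.03,0,-9.5,0,5],
    [0,0.05,0,0,0,0],
    [0,0.055,0,0,0,0],
    [0,0.055,0,0,0,0],
    [0,0.055,0,0,0,0],
    [0,0.05,0,0,0,0],
    [0,0,0,0,0,0],
  ],
  grip=0.35,
)

```text
t: 15.6
ee_pos: [540.3, 146.2, 275.2]
orientation: [0.085, 1.081, -0.146]
ft_force: [-0.7, -0.7, 0.4]
width: 57.2
```

```bash
python3 - <<'E'
from h import *
T=tool(HY,28);go(HO+frame(HY)@[-66,85,190]-70*T[:,0],T)
E
```

```text
t 15.6 tcp [540.3 146.2 275.2] w 57.2 F [-0.7 -0.7  0.4]
turn deg [-3.7 -0.1  2.1] shift goal axes [42.4 65.9 -5.8] present axes [ 40.   66.9 -10. ] world [ 20.5  64.4 -40.2]
```

Request:
carry_out(
  commands=[
    [0,0,-0.008,-3.7,0,2.1],
    [0,0.03,0,0,0,0],
    [0,0.03,0,0,0,0],
    [0.02,0,0,0,0,0],
    [0.015,0,0,0,0,0],
    [0,0,0,0,0,0],
  ],
)

```text
t: 16.35
ee_pos: [556.1, 202.3, 237.3]
orientation: [0.045, 1.087, -0.081]
ft_force: [-0.5, -1.1, -0.7]
width: 56.8
```

```bash
python3 - <<'E'
from h import *
T=tool(HY,28);F=frame(HY);go(HO+F@[-66,85,190],T)
w=shot('wrist','w11.png')
P=[HO+F@[x,y,z] for x,z in((-83,205),(-75,205),(-66,205),(-50,205)) for y in (80,85,90)]
p=proj('wrist',P).round();print(p.tolist())
hsv=cv2.cvtColor(w,cv2.COLOR_BGR2HSV)
for v in sorted(set(p[:,1].astype(int))):
    if v>=480: continue
    row=hsv[v,200:460]; print(v,''.join('T' if s>110 else ('#' if val>150 else ('+' if val>85 else '.')) for h,s,val in row[::2]))
E
```

```text
t 16.35 tcp [556.1 202.3 237.3] w 56.8 F [-0.5 -1.1 -0.7]
turn deg [ 0.  -0.3  0.2] shift goal axes [73.9  8.6  2.4] present axes [73.9  8.8  2.8] world [ 37.5   5.3 -64.1]
[[326.0, 267.0], [336.0, 267.0], [347.0, 267.0], [325.0, 278.0], [336.0, 278.0], [346.0, 278.0], [325.0, 291.0], [335.0, 291.0], [345.0, 291.0], [325.0, 311.0], [334.0, 311.0], [344.0, 311.0]]
267 TTTTTTTTTTTTTTTTTTTTTTTTTTTTTTTT+TTTTTTTTTTTTT++TTTTTTTTTTTTTT++...++++++++++TTTTTTTTTTTTTT.................TTTTTTTTTTTTT#########
278 TTTTTTTTTTTTTTTT...........................TTTTTTTTTTTTTTTTTTT++..++########+TTTTTTTTTTTTTT+.................TTTTTT+##############
291 TTTTTTTT+TTTTTTTTTTT...+###################+....TTTTTTTTTTTTTT##..+########+TTTTTTTTTTTTTTTT+......TTTTTTTTTTT+###################
311 T+TTTTTTTTTTTTT.........#######################TTTTTTTTTTTTTTT++..+++++++++TTTTTTTTTTTTTTTTTTT..........TTTTTTTTTTTT##############
```

Tab top face spans u 333–352 at row 291, so rack y ≈ 88.5. Shift +12 mm and advance.

Request:
carry_out(
  commands=[
    [0,0.012,0.002,0,-0.3,0.2],
    [0,0,0,0,0,0],
    [0.035,0,0,0,0,0],
    [0.03,0,0,0,0,0],
    [0,0,0,0,0,0],
  ],
)

```text
t: 17.02
ee_pos: [591.6, 213.3, 184.0]
orientation: [0.049, 1.075, -0.076]
ft_force: [0.2, -0.3, 1.0]
width: 57.0
```

```bash
python3 - <<'E'
from h import *
T=tool(HY,28);F=frame(HY);go(HO+F@[-63,88.5,190],T)
w=shot('wrist','w12.png')
P=[HO+F@[x,y,z] for x,z in((-83,205),(-78,205)) for y in (83.5,88.5,93.5)]
p=proj('wrist',P).round();print(p.tolist())
hsv=cv2.cvtColor(w,cv2.COLOR_BGR2HSV)
for v in sorted(set(p[:,1].astype(int))):
    row=hsv[v,200:460]; print(v,''.join('T' if s>110 else ('#' if val>150 else ('+' if val>85 else '.')) for h,s,val in row[::2]))
E
```

```text
t 17.025 tcp [591.6 213.3 184. ] w 57.0 F [ 0.2 -0.3  1. ]
turn deg [-0.   0.3 -0.2] shift goal axes [12.  -1.9 -0.2] present axes [12.  -2.  -0.3] world [  5.3  -2.4 -10.7]
[[297.0, 309.0], [312.0, 309.0], [328.0, 309.0], [298.0, 319.0], [312.0, 319.0], [327.0, 319.0]]
309 ##+TTTTTTTTTTTT.........###########+...TTTTTTTTTT.+++++++++++++.TTTTTTTTTTTTTTTTTTTTTTTT...............TTTTTTTTTTTT###############
319 TTTTTTTTTTTTT...........##############TTTTTTTTTTT.++###########+TTTTTTTTTTTTTTTTTTTTTTTT..................TTTTTTTTTTTTTT##########
```

Request:
carry_out(
  commands=[
    [0.011,-0.0015,0,0,0.3,0],
    [0,0,0,0,0,0],
  ],
)

```text
t: 17.32
ee_pos: [597.2, 212.2, 177.1]
orientation: [0.051, 1.077, -0.074]
ft_force: [-0.5, -0.3, -0.7]
width: 56.8
```

Request:
carry_out(
  commands=[
    [0,0,0,0,0,0],
    [0,0,0,0,0,0],
    [0,0,0,0,0,0],
    [0,0,0,0,0,0],
    [0,0,0,0,0,0],
    [0,0,0,0,0,0],
    [0,0,0,0,0,0],
  ],
  grip=1,
)

```text
t: 18.2
ee_pos: [597.4, 212.5, 178.7]
orientation: [0.052, 1.075, -0.073]
ft_force: [-0.3, 0.5, 0.4]
width: 9.8
```

```bash
cat >> h.py <<'E'
def inhood():
    F=frame(HY);o=ctrl.get_obs();M=R.from_rotvec(o['orientation']).as_matrix()
    g=np.array(o['ee_pos'])-19*M[:,0]; print('grasp in hooded',(F.T@(g-HO)).round(1),'tilt/yaw',np.degrees(np.arcsin(-M[2,0])).round(1),o['ft_force'].round(1),o['width'].round(1) if hasattr(o['width'],'round') else o['width'])
    return g
E
python3 - <<'E'
from h import *
inhood();go(HO,tool(HY,28))
E
```

```text
grasp in hooded [-62.7  90.  195.5] tilt/yaw 61.7 [-0.3  0.5  0.4] 9.826174606327994
t 18.2 tcp [597.4 212.5 178.7] w 9.8 F [-0.3  0.5  0.4]
turn deg [-0.1  0.3 -0.4] shift goal axes [202.  -90.1 -36.5] present axes [201.2 -91.5 -37.6] world [  54.5  -95.2 -195.5]
```

Gripped at 9.8 mm. Lift 5 mm and slide the first half.

Request:
carry_out(
  commands=[
    [-0.0044,0,0.0023,0,0,0],
    [0,0,0,0,0,0],
    [0,-0.01,0,0,0,0],
    [0,-0.018,0,0,0,0],
    [0,-0.018,0,0,0,0],
    [0,-0.018,0,0,0,0],
    [0,-0.01,0,0,0,0],
    [0,0,0,0,0,0],
  ],
)

```text
t: 19.2
ee_pos: [588.7, 133.6, 182.1]
orientation: [0.05, 1.079, -0.075]
ft_force: [0.9, 0.2, -0.7]
width: 9.6
```

```bash
python3 - <<'E'
from h import *
g=inhood();go(HO+frame(HY)@[-62.7,-88,200],tool(HY,28))
s=shot('side','s13.png')
F=frame(HY); c0=g+F@[62.7,0,54.5]
# plate corners +y face
print('plate pred',proj('side',[c0+F@[x,5,z] for x,z in((-25,-50),(-25,-150),(35,-150),(35,-50))]).round(1))
h=s.astype(int)
for v in range(300,345,6): print(v,''.join('%4d'%x for x in s[v,225:290:3].mean(1)))
E
```

```text
grasp in hooded [-64.4  10.8 198.9] tilt/yaw 61.9 [ 0.9  0.2 -0.7] 9.58041109460824
t 19.2 tcp [588.7 133.6 182.1] w 9.6 F [ 0.9  0.2 -0.7]
turn deg [-0.1  0.1 -0.2] shift goal axes [ -0.2 -98.8   2. ] present axes [ -0.6 -98.8   2.1] world [ -7.  -98.6   1.1]
plate pred [[264.5 283. ]
 [267.1 335.9]
 [231.1 333.3]
 [226.5 280.7]]
300   41  35 147 150 146 145 129 132 131 137 132  72  70 105  83 148 146 146 148  93  74  45
306   47  36 131 146 144 146 153 135 134 131 136  66  69  80  81  78  78  87  59  71  81  77
312   47  39  89 144 145 145 146 147 137 132 137 110  69  66  80  78  75  76  76  78  73  70
318   46  38  66 146 144 146 146 148 150 134 135 170  69  62  75  77  76  72  75  73  72  71
324   50  42  62 151 146 150 147 147 149 133 130 140  70  64  74  73  72  74  73  72  70  71
330   54  39  47  77  77  74  68  64  74  73  65  87  71  62  72  69  70  75  72  69  75  74
336   56  39  38  75  74  71  72  72  72  75  73  75  77  71  72  79  83  85  83  76  81  81
342   59  44  41  75  69  71  68  70  71  71  70  71  70  68  73  71  71  75  76  73  71  71
```

Request:
carry_out(
  commands=[
    [0.0005,-0.01,0.0017,0,0,0],
    [0,-0.018,0,0,0,0],
    [0,-0.018,0,0,0,0],
    [0,-0.018,0,0,0,0],
    [0,-0.018,0,0,0,0],
    [0,-0.008,0,0,0,0],
    [0,0,0,0,0,0],
    [0,0,0,0,0,0],
  ],
)

```text
t: 20.25
ee_pos: [581.8, 42.8, 181.1]
orientation: [0.045, 1.081, -0.07]
ft_force: [-0.0, -0.7, -0.9]
width: 9.9
```

```bash
python3 - <<'E'
from h import *
g=inhood();F=frame(HY); c0=g+F@[62.7,0,54.5]
s=shot('side','s14.png')
print('hook inner pred',proj('side',[c0+F@[x,8,z] for x,z in((-8,0),(8,0),(-8,6),(8,6))]).round(1),'stop',proj('side',[HO+F@[0,-115.5,268]]).round(1))
print('plate pred',proj('side',[c0+F@[x,5,z] for x,z in((-25,-50),(-25,-150),(35,-150),(35,-50))]).round(1))
g=s.mean(2).astype(int)
print('crown'); 
for v in range(212,234,2): print(v,''.join('%4d'%x for x in g[v,240:282:2]))
print('plate')
for v in list(range(250,324,8))+[310,312,314,316,318]: print(v,''.join('%4d'%x for x in g[v,228:290:2]))
E
```

```text
grasp in hooded [-63.3 -80.4 197.9] tilt/yaw 62.0 [-0.  -0.7 -0.9] 9.875035423547393
hook inner pred [[263.6 230. ]
 [254.2 229.5]
 [263.5 226.7]
 [254.  226.2]] stop [[263.6 211.4]]
plate pred [[275.  256.3]
 [276.8 305.3]
 [244.2 303.2]
 [240.8 254.4]]
crown
212   96 154 157 130 128 129  69  73  74  70  68 202 191  72  72  72  79 151 155 151 155
214  137 140 139 144 148 118  71  71  76  74  61 159 141  74  68  72  76 153 153 153 154
216  109 114 114 110 111 119  74  77  76  75  69 127 103  81  68  90  78 155 151 154 152
218  109 111 114 115 113 121  36  44  42  53  30 126 109  64  48  35  81 113 158 149 154
220   73  72  71  71  71  67  39  49  36  43  36 125 108  70  43  43  50  76 158 152 154
222   64  68  67  69  68  68  28  30  30  31  28 151 127  70  36  43  43  82  75 164 159
224  158 157 155 157 157 155 155 147 147 140 139 115 122  58  20  22  27  23  72  71  91
226  149 148 150 149 149 148 149 149 150 150 150 151 148 150 153 154 156 155 157 158 105
228  149 149 152 152 152 150 152 149 147 151 148 145 150 150 149 150 148 147 148 164  39
230  150 151 149 151 150 148 147 146 1
[... 1380 characters left out ...]
 76  76  74  74  76  73  73  74  72  71  73  74  76  79
310   41  71  76  75  80  78  83  76  74  69  71  79  78  78  81  75  84  77  73  76  76  72  77  77  78  74  79  74  77  73  74
312   38  66  72  75  73  76  78  80  78  78  81  83  83  76  75  77  78  76  76  79  80  80  78  74  76  75  78  79  72  73  72
314   40  69  76  71  72  74  78  78  76  76  77  79  78  76  72  73  80  77  78  75  77  80  77  77  76  76  78  74  73  74  73
316   38  54  80  77  75  76  75  75  74  77  79  78  74  75  74  75  75  75  77  76  75  75  75  79  74  75  75  77  77  72  72
318   41  44  79  79  75  73  72  74  75  73  74  75  77  77  75  76  75  74  74  72  76  78  76  76  73  75  72  72  75  72  72
```

Plate edges agree with an upright carrier within ~2 px. Hook now at rack y ≈ −80, in the open stretch. Lift.

Request:
carry_out(
  commands=[
    [-0.012,0,0.007,0,0,0],
    [-0.012,0,0.007,0,0,0],
    [0,0,0,0,0,0],
    [0,0,0,0,0,0],
  ],
)

```text
t: 20.8
ee_pos: [582.1, 43.7, 211.6]
orientation: [0.045, 1.083, -0.069]
ft_force: [-2.9, 0.6, -3.1]
width: 9.9
```

```bash
python3 - <<'E'
from h import *
g=inhood();go(HO,tool(HY,28));F=frame(HY); c0=g+F@[62.7,0,54.5]
s=shot('side','s15.png')
print('hook inner pred',proj('side',[c0+F@[x,8,z] for x,z in((-8,0),(8,0),(-14,6),(14,6))]).round(1),'stop',proj('side',[HO+F@[0,-115.5,268]]).round(1))
g=s.mean(2).astype(int)
for v in range(196,226,2): print(v,''.join('%4d'%x for x in g[v,244:280]))
E
```

```text
grasp in hooded [-63.1 -79.5 228.4] tilt/yaw 62.1 [-2.9  0.6 -3.1] 9.878464513212842
t 20.8 tcp [582.1  43.7 211.6] w 9.9 F [-2.9  0.6 -3.1]
turn deg [ 0.4 -0.1 -0.4] shift goal axes [231.3  79.3 -51.5] present axes [231.9  78.2 -50.7] world [  69.8   73.5 -228.4]
hook inner pred [[262.6 213.3]
 [253.  212.8]
 [266.  210. ]
 [249.2 209.3]] stop [[263.6 211.4]]
196   62 171 183 170 150  91  74  76  75  76  73  72  68  65  54 114 191 186 174 157 135  99  94  90  78  70  68  71  67  63  67 216 222 102  61  71
198   69 121 122 114 101  87  77  71  72  66  61 109 121 183 180 162 142 119  98  93  88  78  74  73  71  72  71  70  70  66  74 145 215 104  64  67
200   68 124 126 116 101 121 121  66 113 190 186 170 154 134 104  95  91  80  71  73  71  70  74  70  70  73  71  71  74  70  67  66 228 117  32  64
202   68 105 125 117 103  85 183 183 163 141 119  97  93  89  77  75  74  72  74  73  71  71  74  77  72  72  71  71  71  71  68  53 219 153  77  87
204  125 111 124 119 105  95  98  93  95  90  79  66  67  71  69  72  72  74  68  66  67  67  66  67  70  72  71  69  67  64  84 110  75  73 
[... 797 characters left out ...]
  80  77  78  78  77  75  82  84  81  68  55  77  81  77  74  83  88  88  78  92 156 159 152 154 155 158
218  115 116 118  84  78  79  69  57  54  47  42  46  43  50  54  36  56  80  81  70  54  83  63  46  46  43  37  50  80  77 114 159 158 152 151 152
220   75  72  71  78  80  78  70  60  53  45  45  47  39  38  43  44  57  82  83  71  56  66  67  42  42  45  43  39  49  82  77 117 158 161 156 155
222   67  68  71  68  75  75  71  54  42  43  42  41  38  39  38  38  47  82  81  72  54  67  67  45  32  42  43  41  43  37  81  84  76 116 162 164
224  156 156 158 159 157 157 157 165 167 134 130 129 128 133 103  90  93  69  88  86  71  71  54  28  24  23  26  27  27  25  27  31  70  75  72  60
```

The hook appears about 3 mm too far +x (observed 247–264, predicted 249–266), and the −x force fits a shank touching the rail. Shifting −3 mm.

Request:
carry_out(
  commands=[
    [-0.0014,0,-0.0026,0,0,0],
    [0,0,0,0,0,0],
    [0,0,0,0,0,0],
  ],
)

```text
t: 21.22
ee_pos: [580.5, 44.2, 212.8]
orientation: [0.045, 1.079, -0.068]
ft_force: [0.3, 0.5, -2.0]
width: 9.9
```

```bash
python3 - <<'E'
from h import *
g=inhood();F=frame(HY); c0=g+F@[62.7,0,54.5]
s=shot('side','s16.png');sc=shot('scene','c16.png')
print('x=0 hook pred outer',proj('side',[HO+F@[x,-71.5,283] for x in(-14,-8,8,14)]).round(1)[:,0])
q=s.mean(2).astype(int)
for v in range(204,224,3): print(v,''.join('%4d'%x for x in q[v,244:280]))
print('plate exp',proj('side',[c0+F@[x,5,z] for x,z in((-25,-50),(-25,-150),(35,-150))]).round(1))
for v in range(240,300,8): print(v,''.join('%4d'%x for x in q[v,262:284]))
E
```

```text
grasp in hooded [-64.8 -79.1 229.6] tilt/yaw 61.9 [ 0.3  0.5 -2. ] 9.937400340568011
x=0 hook pred outer [266.  262.4 252.8 249.2]
204  124 110 123 120 106  96  96  93  92  91  76  68  65  67  70  72  71  71  67  64  69  63  68  68  69  71  70  71  70  68  83 110  77  75  80  80
207  114 159  96  90  92 116 121 120 121 123 121 120 120 120 122 121 122 119 119 138 137 117  82  69  69  73  71  70  85  84  81  81  73 109 134 180
210  159 159 154 140  80  76  82  84  74  84  87  88  87  88  89  92  92  93  93  93  60  52  68  72  68  69  74  83  80  74 130 154 125 149 152 152
213  158 152 154 161  99  80  77  58  54  64  75  75  75  76  75  72  72  80  84  73  63  54  70  73  74  70  75  81  75 110 156 155 157 160 154 156
216  112 110 113 116  86  81  78  63  58  64  79  78  77  80  77  75  73  94  85  78  71  58  67  77  74  87  87  87  80  92 157 161 151 154 156 158
219   71  76  72  70  75  79  79  70  56  56  49  39  39  42  47  47  37  78  84  82  73  60  47  41  47  48  41  40  81  84  71 157 164 158 154 158
222   66  68  67  67  68  74  74  71  50  44  41  41  40  41  40  41  35  6
[... 173 characters left out ...]
2 161 103  78  80  84  82  85  83  83  80  82  81
248  154 154 152 152 154 155 163 106  75  73  67  75  81  80  79  81  78  80  79  80  80  78
256  154 155 162  99 104 137 139  89  76  76  71  61  74  73  72  74  74  77  76  75  75  72
264  119 149 150 134 130 136 143  82  66  80  74  61  67  69  98 154 157 155 155 154 155 157
272  152 151 151 153 156 160 146 111  75  70  70  61  72 152 158 157 156 156 157 155 159 156
280  147 149 151 147 146 147 153 142  80  66  69  68  48 153 156 152 150 149 152 152 150 150
288   64  68  66  71  74  73  77  75  71  76  73  58  70 149 156 152 149 149 150 148 152 149
296  149 150 147 148 149 149 148 149 147 148 147 147 147 149 151 149 149 149 147 148 146 150
```

Request:
carry_out(
  commands=[
    [-0.0008,0,-0.0015,0.4,0,-0.2],
    [0,-0.015,0,0,0,0],
    [0,-0.018,0,0,0,0],
    [0,-0.018,0,0,0,0],
    [0,-0.016,0,0,0,0],
    [0,0,0,0,0,0],
    [0,0,0,0,0,0],
  ],
)

```text
t: 22.2
ee_pos: [572.5, -23.6, 212.1]
orientation: [0.05, 1.08, -0.076]
ft_force: [-0.4, 0.2, -1.9]
width: 9.8
```

```bash
python3 - <<'E'
from h import *
g=inhood();F=frame(OY); go(OO+F@[-66.5-70,47,195.5+34],tool(OY,28)); 
c0=g+frame(HY)@[66.5,0,54.5]; print('crown in open',(F.T@(c0-OO)).round(1))
E
```

```text
grasp in hooded [ -66.8 -147.3  228.9] tilt/yaw 61.9 [-0.4  0.2 -1.9] 9.818802039958314
t 22.2 tcp [572.5 -23.6 212.1] w 9.8 F [-0.4  0.2 -1.9]
turn deg [ 18.7   0.  -10.2] shift goal axes [ -5.9 -54.6  -9.8] present axes [-15.  -46.7 -26.5] world [-34.4 -43.9   0.6]
crown in open [-62.5 122.4 283.4]
```

```bash
python3 - <<'E'
from h import *
print('bottle',onz('side',(407,350),0).round(),'top',onz('side',(412,280),156).round())
E
```

```text
bottle [365.  37.   0.] top [370.  39. 156.]
```

Request:
carry_out(
  commands=[
    [-0.019,0,-0.035,0,0,0],
    [0,0,0,9.3,0,-5.1],
    [0,0,0,9.3,0,-5.1],
    [0,0,0,8.5,0,-4.6],
    [0,0,0,0,0,0],
    [0,0,0,0,0,0],
  ],
)

```text
t: 22.95
ee_pos: [529.4, -15.1, 209.7]
orientation: [0.229, 1.084, -0.376]
ft_force: [0.1, 0.1, -1.4]
width: 9.8
```

```bash
python3 - <<'E'
from h import *
F=frame(OY); go(OO+F@[-66.5-70,47,195.5+34],tool(OY,28)); inopen()
E
```

```text
t 22.95 tcp [529.4 -15.1 209.7] w 9.8 F [ 0.1  0.1 -1.4]
turn deg [ 2.1 -1.1 -1. ] shift goal axes [ 11.9 -43.   28.8] present axes [ 10.6 -44.2  27.5] world [  8.8 -52.3   3. ]
grasp in open [-167.2   89.7  226.6]
```

Request:
carry_out(
  commands=[
    [0,0,0,2.1,-1.1,-1],
    [0,-0.02,0,0,0,0],
    [0,-0.02,0,0,0,0],
    [0.011,0,0.027,0,0,0],
    [0,0,0,0,0,0],
    [0,0,0,0,0,0],
  ],
)

```text
t: 23.7
ee_pos: [536.1, -65.4, 212.1]
orientation: [0.241, 1.064, -0.404]
ft_force: [-0.5, 0.2, -2.3]
width: 9.9
```

```bash
python3 - <<'E'
from h import *
F=frame(OY); go(OO+F@[-66.5,47,195.5+34],tool(OY,28)); inopen()
o=ctrl.get_obs();M=R.from_rotvec(o['orientation']).as_matrix();g=np.array(o['ee_pos'])-19*M[:,0]
c0=g+F@[66.5,0,54.5]
s=shot('side','s17.png');q=s.mean(2).astype(int)
p=proj('side',[c0+F@[x,8,z] for x,z in((-14,0),(-8,0),(8,0),(14,0),(14,6),(14,-26))]).round(1);print('hook pred',p.tolist())
u=int(p[:,0].min())-8;v0=int(p[:,1].min())-6
print('u0',u)
for v in range(v0,v0+24,2): print(v,''.join('%4d'%x for x in q[v,u:u+36]))
pl=proj('side',[c0+F@[x,5,z] for x,z in((-25,-60),(-25,-150),(35,-150))]).round(1);print('plate',pl.tolist())
u=int(pl[1,0])-8;print('u0',u)
for v in range(int(pl[0,1]),int(pl[1,1])+6,5): print(v,''.join('%4d'%x for x in q[v,u:u+18]))
E
```

```text
t 23.7 tcp [536.1 -65.4 212.1] w 9.9 F [-0.5  0.2 -2.3]
turn deg [ 0.6 -0.  -0.2] shift goal axes [33.6 -0.9 64.5] present axes [33.5 -1.7 64.5] world [ 64.8 -33.    0.6]
grasp in open [-139.2   47.8  228.9]
hook pred [[297.3, 188.1], [294.5, 187.6], [287.2, 186.3], [284.5, 185.8], [284.4, 182.8], [284.8, 198.6]]
u0 276
176  166 179 185 173  88  57  61  68  72  71  71  72  72  73  75  74  69 102 114 151 167 123 119 130 133  68  39  43  41  33 104 106 107 105 107 107
178   65 168 187 189 165 103 115 117 107 109 101  87  84  74  65 117 196 189 169 148 126  95 112 127 103  66  48  46  42  37 102 105 101 106 106 110
180   88  71  71  98  70 111 122 128 129 131 123 123 121 121 133 112  76  99  96  86  89 103 128 120  65  50  46  43  40  33 147 154 139 147 143  68
182   93  73  72  82  68  52  47  46  55  55  87 115 120 119 117 119 119 111 101  63  55  38  40  36  42  51  47  43  43  39  99  99  97 102  49  36
184   97  74  64  75  96 115 180 182 115  94 101 115 120 124 126 130 125 121 121 120 120 136 111  80  55  48  46  41  42  37  97 104  68  46  36  32
186   93 124 192 185 168 148 126 
[... 1141 characters left out ...]
 83  82
223  147 147 153 134 149  91  76  76  69  78  83  81  80  81  83  82  71  53
228  156 152 149 155 124  87  78  77  71  59  47  42  39  39  36  75  76  74
233  150 149 154 160 148  86  77  77  70  61  45  42  37  40  34  36  30  67
238  151 154 159 160 155  90  78  77  73  67  44  67  75  75  77  74  72  74
243  157 149 156 160 150  88  77  77  69  66  42  61  72  75  76  77  75  75
248  153 150 149 150 188  96  73  77  71  66  41  64  77  77  77  80  79  76
253   97  97 137 144 196 107  77  76  72  67  42  66  77  73  73  75  75  78
258   67  58  58  56  61  58  58  57  49  43  40  68  77  77  81  85  81  81
263   65  58  57  58  62  60  64  51  45  43  39  61  74  54  40  42  43  53
```

Predictions match the observed hook (284–297) and plate edge within 1 px. Moving in.

Request:
carry_out(
  commands=[
    [0.008,0,0.015,0.6,0,-0.2],
    [0.008,0,0.015,0,0,0],
    [0.007,0,0.013,0,0,0],
    [0,0,0,0,0,0],
    [0,0,0,0,0,0],
  ],
)

```text
t: 24.38
ee_pos: [583.3, -87.7, 211.7]
orientation: [0.248, 1.063, -0.411]
ft_force: [-0.3, 1.1, -1.3]
width: 9.9
```

```bash
python3 - <<'E'
from h import *
F=frame(OY); go(OO+F@[-66.5,47,195.5+34],tool(OY,28)); inopen()
E
```

```text
t 24.375 tcp [583.3 -87.7 211.7] w 9.9 F [-0.3  1.1 -1.3]
turn deg [ 0.1 -0.  -0.1] shift goal axes [ 8.7 -1.9 18.7] present axes [ 8.7 -1.9 18.7] world [ 17.6 -10.8   1.1]
grasp in open [-87.1  48.8 228.5]
```

Request:
carry_out(
  commands=[
    [0.0042,0,0.0085,0,0,0],
    [0.0042,0,0.0085,0,0,0],
    [0,0,0,0,0,0],
    [0,0,0,0,0,0],
  ],
)

```text
t: 24.88
ee_pos: [601.0, -96.4, 212.2]
orientation: [0.247, 1.063, -0.411]
ft_force: [0.2, 0.4, -1.7]
width: 10.1
```

```bash
python3 - <<'E'
from h import *
F=frame(OY); go(OO+F@[-66.5,47,195.5],tool(OY,28)); inopen()
s=shot('side','s18.png');q=s.mean(2).astype(int)
p=proj('side',[OO+F@[x,56,283]for x in(-14,-8,8,14)]+[OO+F@[0,56,z]for z in(250,241)]+[OO+F@[11,56,257]]).round(1);print('hook at x=0',p.tolist())
u=int(p[:,0].min())-10;v0=int(p[:,1].min())-8
print('u0',u)
for v in range(v0,v0+36,2): print(v,''.join('%4d'%x for x in q[v,u:u+36]))
E
```

```text
t 24.875 tcp [601.  -96.4 212.2] w 10.1 F [ 0.2  0.4 -1.7]
turn deg [ 0.1 -0.1 -0.1] shift goal axes [ 29.9  -1.9 -15. ] present axes [ 29.9  -1.9 -14.9] world [ -0.1  -2.1 -33.4]
grasp in open [-67.3  48.9 229. ]
hook at x=0 [[264.7, 182.4], [262.1, 181.9], [255.3, 180.7], [252.7, 180.2], [259.5, 197.2], [259.7, 201.4], [254.7, 192.9]]
u0 242
172   78  81  81  87  85  83  80  80  81  77  79  74  75  73  69 144 143  91  70  69  90  87  94 123 133 104 128 137 123 103  86  76  51  38  41  45
174   77  77  78  80  78  79  74 128  92  77  75  78  80  79  78  77  96 103 116 127 132 132 116  93  67  82  93 129 137 130 187  87  44  44  49  46
176   74  76  77  73  77  72  91  45  22  66  72 157  92  90 118 123 110 109  96  83  79  69  66  69  69  67  70  72  77  72  38  30  31  31  36  46
178   76  73  71  71  70  64 136 198 208 103  65 104 118 123 128 127 123 125 124 121 120 119 120 126 128 106  73  78  65  46  47  34  32  33  32  32
180   75  72  73  71  70  58 186 194 199 154  81  80  68  61  68  69  70  72  79  83  83 109  74  60  60  58  65  62  53  54  54  48  45  35  34  35
182   77 
[... 1227 characters left out ...]
  71  66  59 111 122 180 180 160 144 123 100  83  78  67  63  61  61  65  68  69  71  67  78 153 181  83
200   75  75  69 123 126 116 102 122 120  66 113 188 182 171 151 129 108  94  91  79  70  77  80  70  63  62  61  69  76  73  73  69  64  66 227 117
202   68  69  65 106 123 116 101  88 181 182 162 141 120  95  89  89  77  72  75  77  71  81  82  71  65  63  60  63  71  71  70  71  62  54 216 151
204  153 124 124 108 123 117 106  96  93  91  94  89  96 122 130 134 135 140  83  65  64  72  82  75  66  62  60  64  68  67  80 134 127 122 109  73
206  141 142 141 105 123 122 108  97  89  81  83  82  82  79  84  81  82  69  67  70  68  92  85  72  63  68  63 126 135 111  90  87  93 104  69 113
```

Leg tip at row ~192 and the rail's top at ~197 in the mouth; the hook is centred over the rail. Lowering.

Request:
carry_out(
  commands=[
    [0.008,0,-0.0042,0,0,0],
    [0.008,0,-0.0042,0,0,0],
    [0.007,0,-0.0037,0,0,0],
    [0,0,0,0,0,0],
    [0.002,0,-0.0011,0,0,0],
    [0,0,0,0,0,0],
    [0,0,0,0,0,0],
  ],
)

```text
t: 25.8
ee_pos: [600.4, -96.1, 181.4]
orientation: [0.247, 1.064, -0.411]
ft_force: [-0.1, -0.5, -1.1]
width: 9.8
```

```bash
python3 - <<'E'
from h import *
inopen();o=ctrl.get_obs();print(o['ee_pos'],o['ft_force'])
E
```

```text
grasp in open [-68.   48.9 198.2]
[600.38436546 -96.0846705  181.41450507] [-0.07037276 -0.4703177  -1.14415871]
```

Request:
carry_out(
  commands=[
    [0.0025,0,-0.0006,0,0,0],
    [0,0,0,0,0,0],
    [0.0014,0,-0.0007,0,0,0],
    [0,0,0,0,0,0],
    [0,0,0,0,0,0],
  ],
)

```text
t: 26.42
ee_pos: [602.0, -96.5, 178.6]
orientation: [0.247, 1.061, -0.41]
ft_force: [-0.5, 0.6, 0.1]
width: 9.7
```

Request:
carry_out(
  commands=[
    [0.0014,0,-0.0007,0,0,0],
    [0,0,0,0,0,0],
    [0,0,0,0,0,0],
  ],
)

```text
t: 26.8
ee_pos: [602.6, -96.7, 177.8]
orientation: [0.248, 1.059, -0.41]
ft_force: [-2.3, -0.1, 2.7]
width: 9.5
```

Contact (+2.7 N), as with the first. Quick check of the hook in the image before letting go.

```bash
python3 - <<'E'
from h import *
F=frame(OY);inopen()
s=shot('side','s19.png');q=s.mean(2).astype(int)
p=proj('side',[OO+F@[x,57,250]for x in(-14,-8,8,14)]+[OO+F@[14,57,z]for z in(256,224)]).round(1);print('hook at rest',p.tolist())
u=int(p[:,0].min())-10;v0=int(p[:,1].min())-8
print('u0',u)
for v in range(v0,v0+28,2): print(v,''.join('%4d'%x for x in q[v,u:u+30]))
E
```

```text
grasp in open [-65.8  49.3 194.6]
hook at rest [[265.1, 198.5], [262.6, 198.0], [255.8, 196.7], [253.3, 196.2], [253.2, 193.3], [254.0, 208.3]]
u0 243
185   74  75  75  72  65 146 241 135 123 134 131 130 129 127 125 124 123 121 119 123 118  82  76  82  84  81  78  78  75  85
187   79  80  84  82  79  73 159 126 132 135 131 129 125 127 124 122 122 118 120 119 118 116  82  73  74  75  75  74  67  75
189   76  75  72  74  75  76  77  76 104 132 135 132 132 127 123 119 114 113 109 112 115 128 119  87  78  78  79  71 107 152
191   77  74  73  74  74  75  70  69  70 101 126 132 131 129 125 126 136 133 140 136 135 128  94  68  56 112 188 182 170 154
193   75  77  71  75  73  76  76  74  69  64  90 125 124 120 118 118 117 116 116 118 119 117 149 136 176 164 137 117  97  83
195   79  69 121 203 198 185 100  71  67  74  65  70  78  84  88  65  96 113 123 126 128 122 100  74  54  63  90  80  69  37
197   72  62 126 132 124 104  86  74  72  73  76  81  63  46 105 195 165  90  68  59  76  70  59  58  60  67  73  58  55  48
199   75  65 123 126 114 101  84  72  64  61  56 122 186 179 165 147 129 100  96  76  81  77  63  62  60  63  63  52  56  55
201   72  69 141 130 115 100  86 145 194 187 171 155 137 114  95  91  76  76  72  69  84  77  62  62  63  65  72  57  53  55
203  147 137 111 123 119 103  92  97  93 118  99  91  90  74  60  58  60  71  71  70  86  77  59  63  61  63  52  52  70  54
205  128 114  93 121 118 106  97  92  94  80  92  86  76  64  59  58  68  73  72  69  83  77  63  62  63  54  55  54  67  57
207   94 112 158  97  85  88 111 127  80  62  84  71  60  63  67  74  72  74  72  68  83  80  65  59  53  53  54  53  48  73
209   96 153 157 157 148 131 170 127  77  73  75  74  72  72  73  73  72  73  74  69  83  82  64  64  54  54  54  44  53  54
211  159 156 157 134 127 128 168 128  77  72  75  74  76  73  70  73  73  72  69  57  87  74  56  58  63  63  73  56  50  56
```

Crown sits at rows 193–196 right on the rail, with the leg behind it down to row ~207. Seated; release and retreat.

Request:
carry_out(
  commands=[
    [0,0,0,0,0,0],
    [0,0,0,0,0,0],
    [0,0,0,0,0,0],
    [0,0,0,0,0,0],
  ],
  grip=0.5,
)

```text
t: 27.35
ee_pos: [602.5, -96.5, 177.1]
orientation: [0.247, 1.061, -0.41]
ft_force: [-0.2, -0.6, 0.1]
width: 43.4
```

Request:
carry_out(
  commands=[
    [-0.02,0,0,0,0,0],
    [-0.04,0,0,0,0,0],
    [-0.04,0,0,0,0,0],
    [-0.03,0,0,0,0,0],
    [-0.03,0,0,0,0,0],
    [0,0,-0.03,0,0,0],
    [0,0,0,0,0,0],
    [0,0,0,0,0,0],
  ],
)

```text
t: 28.35
ee_pos: [509.4, -50.5, 309.2]
orientation: [0.248, 1.059, -0.408]
ft_force: [0.0, -0.3, 0.6]
width: 44.1
```

Request:
carry_out(
  commands=[
    [0,0,0,0,0,0],
    [0,0,0,0,0,0],
    [0,0,0,0,0,0],
    [0,0,0,0,0,0],
    [0,0,0,0,0,0],
    [0,0,0,0,0,0],
    [0,0,0,0,0,0],
    [0,0,0,0,0,0],
  ],
)

```text
t: 29.35
ee_pos: [511.0, -51.2, 309.0]
orientation: [0.248, 1.06, -0.409]
ft_force: [-0.6, 0.6, -0.8]
width: 44.0
```

```bash
python3 - <<'E'
from h import *
a=shot('side','fin1.png'); b=shot('side','fin2.png'); print('motion',np.abs(a.astype(int)-b).max())
F=frame(OY)
hsv=cv2.cvtColor(b,cv2.COLOR_BGR2HSV)
def comps(x0,x1,y0,y1):
    q=np.zeros(b.shape[:2],np.uint8); q[y0:y1,x0:x1]=((hsv[...,2]>125)&(hsv[...,1]<60))[y0:y1,x0:x1]
    n,l,st,ce=cv2.connectedComponentsWithStats(q,connectivity=4); return [(st[i].tolist(),ce[i].round(1).tolist()) for i in range(1,n) if st[i,4]>60]
print('short disc exp',proj('side',[OO+F@[11,-46,170]]).round(1))
pl=proj('side',[OO+F@[x,54,z] for x,z in((-25,200),(-25,100),(35,100),(35,200),(5,150))]).round(1);print('long plate exp',pl.tolist())
print(comps(225,330,190,290))
# bystanders: compare with first side image outside the arm/rack regions
s0=cv2.imread('pics/side0.png');d=np.abs(s0.astype(int)-b).max(2)
for n,(x0,y0,x1,y1) in dict(bottle=(385,265,430,365),stamp=(320,285,360,330),taperoll=(325,235,372,262),thread=(335,400,365,440),yellow=(310,285,332,312)).items(): print(n,(d[y0:y1,x0:x1]>50).sum())
E
```

```text
motion 42
short disc exp [[282.4 215.9]]
long plate exp [[271.5, 222.3], [273.2, 265.8], [249.6, 259.5], [246.9, 216.8], [260.2, 241.5]]
[([306, 190, 13, 12, 111], [310.9, 195.6]), ([225, 198, 55, 85, 2371], [247.0, 246.3]), ([272, 207, 24, 19, 217], [281.5, 215.6]), ([246, 258, 60, 32, 937], [278.2, 277.3])]
bottle 23
stamp 161
taperoll 0
thread 0
yellow 6
```

```bash
python3 - <<'E'
from h import *
a=cv2.imread('pics/fin1.png').astype(int);c=shot('side','fin3.png').astype(int); d=np.abs(a-c).max(2); print('moving px >25',np.argwhere(d>25)[:12].tolist(),(d>25).sum(), 'rack area',d[170:290,235:325].max())
for f in('side0.png','fin3.png'):
    h=cv2.cvtColor(cv2.imread('pics/'+f),cv2.COLOR_BGR2HSV); m=(h[...,0]>3)&(h[...,0]<16)&(h[...,1]>100); m[:285]=0;m[330:]=0;m[:,:320]=0;m[:,360:]=0; y,x=np.nonzero(m); print(f,len(x),x.mean(),y.mean(),x.min(),x.max(),y.min(),y.max())
q=c.mean(2).astype(int)
for v in range(222,272,6): print(v,''.join('%4d'%x for x in q[v,244:284]))
E
```

```text
moving px >25 [[16, 461], [17, 409], [17, 461], [30, 407], [36, 425], [37, 424], [37, 425], [44, 447], [44, 448], [45, 447], [305, 434]] 11 rack area 14
side0.png 478 339.9267782426778 312.407949790795 327 353 294 328
fin3.png 480 339.88125 312.28541666666666 327 353 293 328
222   65  70  71  68  80  80  80  82  82  79  66  78  81  82  80  79  76  88 147 156 126 101  75 105 115 123 122  94  86  83  83  87  96 105 115 121 127 127 123 123
228  152 151 153 153 153 151 150 150 151 152 151 150 150 150 150 150 145 146 148 149 149 150 150 151 150 150 149 148 147 146 147 147 148 151 162  95  76  80  82  81
234  148 145 148 148 150 150 151 151 150 149 148 147 146 150 147 152 152 150 151 152 154 152 151 152 153 151 150 148 151 151 153 163  99  56  65  81  87  85  84  82
240  152 152 151 151 150 148 149 148 149 153 151 151 151 151 149 149 151 151 149 148 147 150 148 150 148 149 150 152 163 100  71  71  75  76  74  75  75  76  76  74
246  154 153 152 155 154 152 153 155 150 152 151 149 150 150 150 153 152 152 150 151 153 152 150 151 152 161 104  69  64  63  76  74  70  70  72  71  69  72  72  73
252  151 151 153 154 153 153 153 152 150 150 149 148 149 150 150 149 150 152 152 152 153 151 159  96 103  74  64  70  66  59  75  78  77  79  76  76  75  77  74  75
258  151 153 154 150 152 149 150 150 147 148 150 151 151 153 152 150 151 149 150 160  90 120 157 159 146  89  69  68  67  61  71  74  72  72  70  70  71  70  66  95
264  148 149 149 149 149 148 151 151 151 151 149 148 145 148 149 151 159 103  68  71  76  77  76  77  68  69  67  65  67  76  77  67  97 154 157 153 152 154 154 153
270  148 147 148 147 146 149 149 151 150 151 150 149 153 160 105  74  79  81  80  78  77  76  77  71  64 125 160 159 156 156 157 155 155 153 155 155 158 156 155 157
```

Nothing is moving, both plates are where a rest hang puts them, and the bystanders are unchanged. Handing in.

```bash
python3 -c "
from h import *
print(ctrl.close_job())"
```

```text
the job is handed in; nothing more can be done
None
```

Both carriers are on the open rail and the job is handed in, at about 29.5 s of the 72 s allowed. I moved the short carrier first because it hung in front of the long one. Each was slid out from under the hood, lifted over the end stop and hooked onto the open rail from the robot's side, the short one between the pin and the post, the long one between the end stop and the pin.

**Last checks, before handing in:**
- **Hang:** the short carrier's disc was at (281.5, 215.6) px in the side camera, against (282.4, 215.9) expected for an upright rest hang. The long carrier's visible plate edge was within about 1 px of its expected place.
- **Rest:** nothing in the rack area moved between successive pictures, and the gripper was clear of everything.
- **Bystanders:** the stamp's region showed changed pixels at first, but its position had not moved (centre within 0.2 px), so that was probably the arm's shadow. The bottle, tape roll and thread looked unchanged. I set the side-view regions by eye and did not check the tape measure by name.

**One disagreement:** while lifting the long carrier, its hook was about 3 mm off-centre and pressed lightly on the rail (about 4 N). I corrected this before passing the stop.

The picture-viewing limit was used up after the short carrier was in place. The long carrier's move and the final checks therefore rest on pixel measurements, not on looking at pictures.

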